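# Slide the pipette holder round the bent rail to its stop

### The job

Pick up the loose pipette holder, thread its drilled sleeve over the free end of the bent rail and slide it along, round the bend, until the sleeve is fully home against the red stop. The rail was bent by hand, so feel your way and ease the sleeve whenever it binds: never press it against the bend or free arm with more than 7 N, and meet the stop softly. Let go so that it hangs there with the yellow lug up, and leave the other things on the bench alone.

Things in the scene. Friction and masses are not known exactly. Their poses are not given: they have to be found in the camera images.
- stand: white pipette rail stand fixed to the bench: base 130 x 110 x 16 mm, post 22 mm thick topped by a blue boss (34 x 30 x 30 mm), and a bent steel rod 10 mm thick, all of it level, centre line 150 mm above the bench, no give. Origin under the post on the bench, z up. The rod leaves the boss along the stand's +x, dead straight to x = 85 mm, with the red stop on it; there the bend begins.
- bend: the bent rest of the rod, from the end of its straight root outward: bend, free arm and nose. Its origin is on the centre line where the bend begins, 85 mm out from the post's axis, 150 mm up; axes as stand (x along the straight root).
- rail_stop (a point): middle of the face of the red stop (disc 26 mm across, 8 mm thick) that the sleeve must come to rest against, on the rod's centre line, 36 mm from the post's axis and 49 mm from the bend. Axes as stand: +x points along the straight root of the rod, away from the post, z up.
- rail_tip (a point): point of the tapered nose (16 mm long, from 10 mm down to 3 mm) at the rod's free end (1.5 mm inside it); a position only, its axes mean nothing. From root to nose: the bend, 86 mm along its centre line, turning right seen from above, then a straight arm 60 mm long. Bent by hand: about 70 degrees in all (42 to 98), mean radius about 70 mm but uneven, with kinks up to 7 degrees at its ends and thirds.
- holder: loose pipette holder, 95 to 180 g, standing on the bench. Origin under its middle; x along the sleeve's hole, z up. Blue sleeve 24 mm long, 30 mm outside, hole 12 mm; yellow square lug 14 x 14 mm above it to grip, its top 106 mm above the origin; below a cradle plate 28 mm (x) by 92 mm (y) by 7 mm with a notch at each end. Same both ways round; hangs lug up by its own weight.
- holder_bore (a point): middle of the holder's drilled hole, 46 mm above the holder's origin. Axes as holder. With the sleeve home it lies 12 mm along +x from rail_stop.
- holder_lug (a point): middle of the free part of the yellow lug, a good place to grip, 91 mm above the holder's origin and 45 mm above the hole's axis; the lug stands free from 61 to 106 mm above the holder's origin. Axes as holder.
- tip_box: bystander: blue box with clear lid and orange inside, 119 x 82 x 80 mm, loose; origin under its middle.
- tube_rack: bystander: small green rack with three capped tubes, 100 x 50 x 90 mm, loose; origin under its middle.
- reagent_bottle: bystander: wide glass bottle with blue cap, 64 mm across, 125 mm tall, loose; origin under its middle.
Things that resemble listed ones, but are neither listed nor needed, are in the scene too. There is more than one size of the holder; the one meant has the size given above.

How it is judged (in metres and radians):
At the end, for the whole second after the job is handed in: The holder hangs released and at rest on the straight root of the rail, lug up (within 20 degrees), the near end of its sleeve within 1.5 mm of the face of the red stop (x of holder_bore in the frame of rail_stop between 0.009 and 0.0135 m and y of holder_bore in the frame of rail_stop between -0.005 and 0.005 m and z of holder_bore in the frame of rail_stop between -0.005 and 0.005 m and angle between the x axis of holder and the x axis of stand, either way round below 0.2 rad and angle between holder's own z axis and vertical below 0.35 rad and linear speed of holder below 0.03 m/s); the robot touches nothing.
It fails at once if the sleeve binds: the holder is forced against the rod's bend or free arm with over 7 N (contact force between holder and bend above 7 N).
It fails at once if the holder is rammed against the stop or stand with over 30 N (contact force between holder and stand above 30 N).
It fails at once if a bystander (tip box, tube rack or bottle) is moved by over 15 mm (distance of any of tip_box, tube_rack, reagent_bottle from where it was at the start of the episode above 0.015 m).
It also fails if it takes over 72 s, if anything falls off the work surface, if the arm or the gripper's body presses on something with over 40 N, if the wrist force passes 120 N, or if a joint passes its speed limit or range.

### The arm

A 6-joint arm with a two-finger parallel gripper is mounted at the origin on the work surface. World frame = base frame: x ahead of the robot, y to its left, z up, the work surface at z = 0. Lengths are in mm, angles in rad, forces in N, time in s.
With the tool pointing down it reaches from about 250 to 800 mm from the base axis. Payload 8.5 kg.
Tool frame: the origin (TCP) lies midway between the tips of the shut fingers; the grasp point (between the pads) lies 19 mm behind it (manip.hold_point_z is the distance from the TCP to the grasp point, in mm); x points along the fingers, z is the direction in which the jaws open and shut, and the axes are right-handed (so a half turn about x gives the same grasp; the last joint's range is limited). The gripper opens to 85 mm and grips with 20 to 120 N. Pads are 22 mm wide; open, the fingers measure 114 mm over their backs; the gripper's body (76 mm by 85 mm) begins 54 mm behind the grasp point. The pads swing forward as they close: fully open they stand 13 mm farther back than shut.
Start: joints at [1.146, 0.238, -0.013, 1.319, 0, 1.571], TCP at [216.353, 478.299, 231.276] pointing down, gripper open.
Joint ranges: [-2.66, 2.66], [-1.03, 1.9], [-1.14, 1.46], [-1.82, 2.27], [-1.45, 1.34], [-3.14, 3.14]. Speed limits (rad/s): [2.22, 2.22, 2.79, 3.14, 3.14, 3.14].

### API

Orientations are given as a unit quaternion [w, x, y, z].
In Python, from bench import readout, viewer, job, manip gives the robot as it stands.
- The arm moves only by the tool send_rows, never from a script. Its argument "targets" is a list of rows, each a list of 5 numbers: the closure, from -1 (fully open) to 1 (shut), then the shift along the tool's x, y, z in units of 40 mm (1.0 is 40 mm), then the turn about the tool's x in units of 0.12 rad (1.0 is 0.12 rad). A call has 1 to 12 rows; each row shifts and turns the commanded pose from where the row before left it, along the tool's axes as they then stand; what a row does not reach is not made up. A row lasts 1/12 s, in which the tool goes at most 41.7 mm and 7.16 degrees, less where a joint would pass 70% of its speed; a pose out of reach is approached as far as the arm can. A call with a number of a shift or a turn outside -1 to 1 is refused whole. A call with a gripper value outside its range is refused whole. The fingers move at their own pace and stop on an object; "grip_force" is the grip in N (left out, the last holds). Time passes only in rows, so rows that do not move let the fingers close. It gives the time, the measured TCP pose, the force and the opening at its end, in the units of the state.
- readout.state(): the state, without advancing time (a new reading comes with each control period).
- viewer.camera(name): name is "scene" or "top" or "wrist"; returns a dict with "image" (384x512x3 uint8, blue, green, red), "depth" (384x512 float32, mm along the optical axis (not along the pixel's ray), 0 where there is no reading), "camera_matrix" (3x3 intrinsics, pixels), "distortion" ([k1, k2, p1, p2, k3] as OpenCV has them; the pictures are not rectified), "rvec" (rotation vector, rad) and "tvec" (3), from world to camera coordinates, as OpenCV has them. Camera axes: x right, y down, z forward; pixel columns grow to the right and rows downward; lengths in mm; the calibration is good to about 2 mm. A picture is of the moment at which its call begins.
- job.close_job(): hands the job in, once; it reports no verdict.
The state is a dict: "clock": time; "joints": joint angles; "qd": joint speeds; "joint_efforts": joint torques, N m; "position": TCP position; "eef_rot": TCP orientation; "force": force on the tool from outside, world axes, zero at the start; "torque": the same for the moment, N m; "finger_gap": opening from 0.0 (shut) to 1.0 (fully open).
Only numpy, scipy, OpenCV 4.12 (cv2) and the standard library are available. Lean on these libraries where they do the work, as an engineer would, in place of code of your own. Each camera call takes 0.05 s, during which the arm holds its last target.

## Working session

There is one attempt and no reset: what is moved stays moved. The work goes in short steps, Python scripts to look and compute and a tool call to move; the robot and the scene stay as the last step left them, time stands still between calls to the robot, and variables do not carry over. Pictures are saved under pics/ and viewed, and the job is handed in when it is done.

Besides the shell and the picture viewer there is one more tool, called after "Request:" in YAML: its name, and indented under it one key for each argument. send_rows: Moves the arm, as the interface text tells. Its arguments: {"type":"object","properties":{"targets":{"type":"array"},"grip_force":{"type":"number"}},"required":["targets"]}

```bash
ls; mkdir -p pics; cat > h.py <<'E'
import numpy as np, cv2
from bench import readout, viewer, job, manip
def grab(n,tag):
    c=viewer.camera(n); np.savez('pics/%s.npz'%tag,**{k:np.asarray(v) for k,v in c.items()}); cv2.imwrite('pics/%s.png'%tag,c['image']); return c
def load(tag): return dict(np.load('pics/%s.npz'%tag))
def pts(c,uv,d=None):
    uv=np.asarray(uv,float).reshape(-1,1,2); n=cv2.undistortPoints(uv,c['camera_matrix'],c['distortion']).reshape(-1,2)
    R=cv2.Rodrigues(c['rvec'])[0]; t=np.asarray(c['tvec']).reshape(3)
    rays=np.c_[n,np.ones(len(n))]
    o=-R.T@t
    return o, rays@R   # point = o + depth*ray
def onz(c,uv,z):
    o,r=pts(c,uv); return o+r*((z-o[2])/r[:,2])[:,None]
def cloud(c):
    d=c['depth']; v,u=np.nonzero(d>0); o,r=pts(c,np.c_[u,v]); return o+r*d[v,u][:,None],u,v
E
python3 - <<'E'
from h import *
print(readout.state(), manip.hold_point_z)
for n in ['scene','top','wrist']:
    c=grab(n,n+'0'); print(n,c['camera_matrix'].tolist() if hasattr(c['camera_matrix'],'tolist') else c['camera_matrix'],pts(c,[[256,192]])) 
E
```

```text
pics
{'clock': 0.0, 'joints': array([ 1.14600810e+00,  2.38785490e-01, -1.42614423e-02,  1.31922258e+00,
        5.73788018e-06,  1.57078312e+00]), 'qd': array([-2.08667401e-03,  3.68623436e-05, -1.01378204e-03, -1.19630114e-04,
        6.42504126e-04,  1.45364390e-03]), 'joint_efforts': array([ 4.48329747e-04, -5.38772786e+01,  3.46439624e+01,  1.83808291e-02,
       -1.04907874e-04, -4.45528840e-06]), 'position': array([216.18846638, 477.95047979, 230.67237279]), 'eef_rot': array([ 0.59372348, -0.3836486 ,  0.59460099,  0.38308725]), 'force': array([-0.16835952,  0.43529459, -0.24209262]), 'torque': array([0.03026871, 0.01051793, 0.00882059]), 'finger_gap': 1.0010716291821926} 18.700000000000003
scene [[453.86415524231205, 0.0, 261.1462527181859], [0.0, 453.86415524231205, 192.78050961750964], [0.0, 0.0, 1.0]] (array([1409.82607231, -462.79648433,  735.66649865]), array([[-0.72444276,  0.40178071, -0.56025573]]))
top [[395.86346744052014, 0.0, 257.28983032283276], [0.0, 395.86346744052014, 193.66353720292005], [0.0, 0.0, 1.0]] (array([5.31587171e+02, 9.24760788e-01, 1.16290846e+03]), array([[ 0.06471693, -0.02794039, -0.99752661]]))
wrist [[274.2842847859886, 0.0, 256.37695357160726], [0.0, 274.2842847859886, 193.8389157578797], [0.0, 0.0, 1.0]] (array([146.21252092, 509.5920886 , 375.10298194]), array([[ 0.26374063, -0.12115325, -0.95697942]]))
```

View pics/scene0.png

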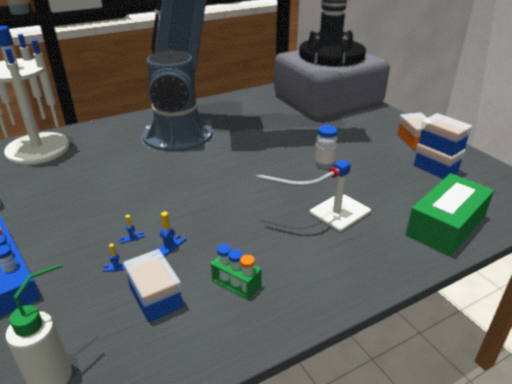

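View pics/top0.png

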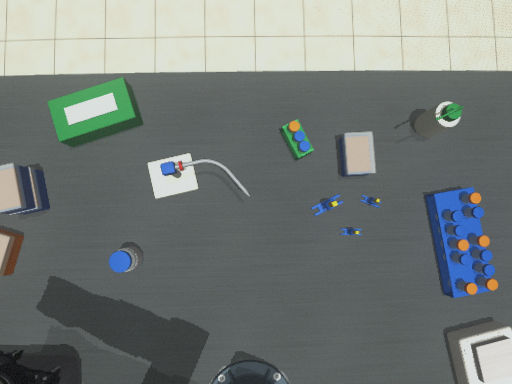

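View pics/wrist0.png

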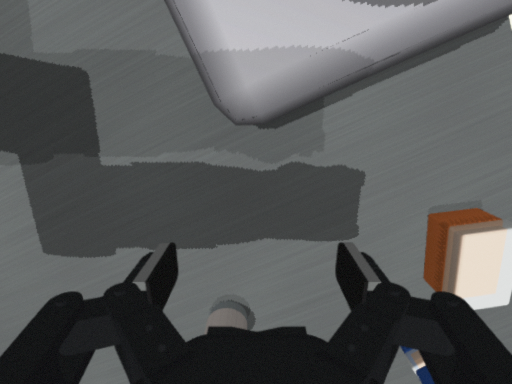

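The top view shows the stand at (172,172) with its rod running right to a tip at about (248,195). The large holder is at (327,205), with two smaller ones at (371,201) and (351,231). The rack is at (297,138), the tip box at (358,153) and the bottle at (123,261).

```bash
python3 - <<'E'
from h import *
a=cv2.imread('pics/top0.png'); 
cv2.imwrite('pics/t_st.png',cv2.resize(a[135:215,140:260],None,fx=6,fy=6,interpolation=cv2.INTER_CUBIC))
cv2.imwrite('pics/t_ho.png',cv2.resize(a[180:250,300:400],None,fx=7,fy=7,interpolation=cv2.INTER_CUBIC))
s=cv2.imread('pics/scene0.png')
cv2.imwrite('pics/s_ho.png',cv2.resize(s[200:300,90:210],None,fx=6,fy=6,interpolation=cv2.INTER_CUBIC))
E
```

```text
(no output)
```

View pics/t_st.png

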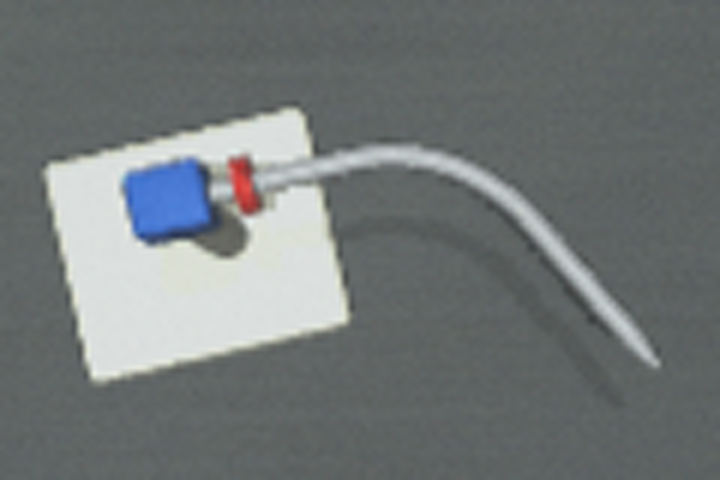

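View pics/t_ho.png

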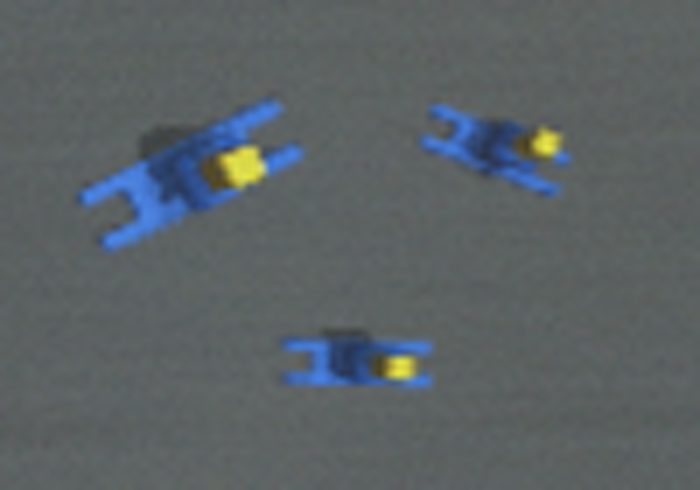

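View pics/s_ho.png

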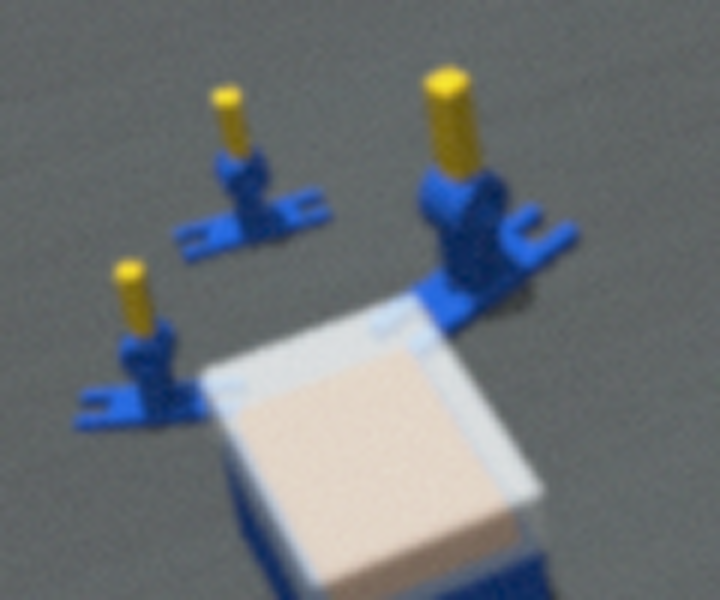

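```bash
python3 - <<'E'
from h import *
c=load('top0')
f=lambda u,v,z:onz(c,[[u,v]],z)[0].round(1)
T=lambda x,y:(140+x/6-.42,135+y/6-.42)
H=lambda x,y:(300+x/7-.43,180+y/7-.43)
for n,p in dict(boss=(165,190),stop=(243,182),r1=(320,165),m1=(395,152),m2=(520,205),m3=(600,300),tip=(658,366)).items(): print(n,f(*T(*p),150 if n!='boss' else 165))
for n,p in dict(lug=(242,166),).items(): print(n,f(*H(*p),106))
for p in [(82,198),(108,245),(280,105),(300,152)]: print(f(*H(*p),7))
print('small',f(*H(545,143),70),f(*H(400,368),70))
for n,p in dict(bottle=(123,261),rack=(297,138),box=(358,153)).items(): print(n,f(*p,90))
R=cv2.Rodrigues
from scipy.spatial.transform import Rotation as Ro
st=readout.state(); q=st['eef_rot']; M=Ro.from_quat([q[1],q[2],q[3],q[0]]).as_matrix(); print(M.round(3))
w=load('wrist0'); Rc=cv2.Rodrigues(w['rvec'])[0]; o=-Rc.T@w['tvec'].reshape(3)
print('cam in tool',M.T@(o-st['position']), (M.T@Rc.T).round(3))
E
```

```text
boss [665.9 196.2 165. ]
stop [670.7 165.9 150. ]
r1 [677.4 133.  150. ]
m1 [682.5 100.9 150. ]
m2 [658.7  47.8 150. ]
m3 [617.2  14.3 150. ]
tip [588.4  -9.9 150. ]
lug [ 565.6 -238.4  106. ]
[ 556.8 -192.7    7. ]
[ 536.9 -203.1    7. ]
[ 594.2 -277.8    7. ]
[ 574.2 -285.7    7. ]
small [ 573.5 -369.2   70. ] [ 485.3 -307.3   70. ]
bottle [423.1 330.8  90. ]
rack [ 747.9 -145.1   90. ]
box [ 703.7 -313.3   90. ]
[[-0.    -0.911  0.412]
 [-0.001  0.412  0.911]
 [-1.     0.    -0.001]]
cam in tool [-144.28324147   76.79884982   -0.28528262] [[-0.001 -0.297  0.955]
 [ 0.    -0.955 -0.297]
 [ 1.    -0.     0.001]]
```

```bash
cat >> h.py <<'E'
def pose():
    s=readout.state(); q=s['eef_rot']
    from scipy.spatial.transform import Rotation as Ro
    M=Ro.from_quat([q[1],q[2],q[3],q[0]]).as_matrix()
    return np.asarray(s['position']),np.degrees(np.arctan2(M[1,2],M[0,2])),M
def plan(tgt,yaw,N,start=None,clos=-1):
    p,y0,_=pose() if start is None else (np.asarray(start[0]),start[1],0)
    d=(np.asarray(tgt)-p); dy=(yaw-y0+180)%360-180
    rows=[]
    for i in range(N):
        th=np.radians(y0+dy*i/N); z=np.array([np.cos(th),np.sin(th),0]); x=np.array([0,0,-1.]); y=np.cross(z,x)
        st=d/N
        rows.append([clos]+[round(float(st@a)/40,2) for a in (x,y,z)]+[round(-np.radians(dy)/N/.12,2)])
    print(str(rows).replace(' ',''))
def rep():
    s=readout.state(); p,y,M=pose(); print('t',round(s['clock'],2),'p',p.round(2),'yaw',round(y,2),'tilt',M[2,1].round(4),M[2,2].round(4),'F',s['force'].round(2),'T',s['torque'].round(3),'gap',round(s['finger_gap'],3))
E
python3 - <<'E'
from h import *
plan([570,80,230],-79,22)
E
```

```text
[[-1,0.0,-0.55,-0.25,np.float64(0.96)],[-1,0.0,-0.58,-0.18,np.float64(0.96)],[-1,0.0,-0.59,-0.11,np.float64(0.96)],[-1,0.0,-0.6,-0.05,np.float64(0.96)],[-1,0.0,-0.6,0.02,np.float64(0.96)],[-1,0.0,-0.6,0.09,np.float64(0.96)],[-1,0.0,-0.58,0.16,np.float64(0.96)],[-1,0.0,-0.56,0.23,np.float64(0.96)],[-1,0.0,-0.53,0.29,np.float64(0.96)],[-1,0.0,-0.49,0.35,np.float64(0.96)],[-1,0.0,-0.45,0.4,np.float64(0.96)],[-1,0.0,-0.4,0.45,np.float64(0.96)],[-1,0.0,-0.35,0.49,np.float64(0.96)],[-1,0.0,-0.29,0.53,np.float64(0.96)],[-1,0.0,-0.23,0.56,np.float64(0.96)],[-1,0.0,-0.16,0.58,np.float64(0.96)],[-1,0.0,-0.09,0.6,np.float64(0.96)],[-1,0.0,-0.02,0.6,np.float64(0.96)],[-1,0.0,0.05,0.6,np.float64(0.96)],[-1,0.0,0.11,0.59,np.float64(0.96)],[-1,0.0,0.18,0.58,np.float64(0.96)],[-1,0.0,0.25,0.55,np.float64(0.96)]]
```

Request:
send_rows:
  targets:
    - [-1, 0.0, -0.55, -0.25, 0.96]
    - [-1, 0.0, -0.58, -0.18, 0.96]
    - [-1, 0.0, -0.59, -0.11, 0.96]
    - [-1, 0.0, -0.6, -0.05, 0.96]
    - [-1, 0.0, -0.6, 0.02, 0.96]
    - [-1, 0.0, -0.6, 0.09, 0.96]
    - [-1, 0.0, -0.58, 0.16, 0.96]
    - [-1, 0.0, -0.56, 0.23, 0.96]
    - [-1, 0.0, -0.53, 0.29, 0.96]
    - [-1, 0.0, -0.49, 0.35, 0.96]
    - [-1, 0.0, -0.45, 0.4, 0.96]

```text
clock: 1.07
position: [392.7, 278.4, 231.2]
eef_rot: [0.706, 0.045, 0.706, -0.045]
force: [1.2, 0.1, 0.4]
finger_gap: 0.999
```

Request:
send_rows:
  targets:
    - [-1, 0.0, -0.4, 0.45, 0.96]
    - [-1, 0.0, -0.35, 0.49, 0.96]
    - [-1, 0.0, -0.29, 0.53, 0.96]
    - [-1, 0.0, -0.23, 0.56, 0.96]
    - [-1, 0.0, -0.16, 0.58, 0.96]
    - [-1, 0.0, -0.09, 0.6, 0.96]
    - [-1, 0.0, -0.02, 0.6, 0.96]
    - [-1, 0.0, 0.05, 0.6, 0.96]
    - [-1, 0.0, 0.11, 0.59, 0.96]
    - [-1, 0.0, 0.18, 0.58, 0.96]
    - [-1, 0.0, 0.25, 0.55, 0.96]

```text
clock: 1.98
position: [567.6, 78.7, 231.0]
eef_rot: [0.542, 0.454, 0.542, -0.454]
force: [0.2, -0.8, 0.0]
finger_gap: 0.999
```

Request:
send_rows:
  targets:
    - [-1, 0, 0, 0, 0]
    - [-1, 0, 0, 0, 0]

```text
clock: 2.15
position: [567.4, 78.9, 230.6]
eef_rot: [0.543, 0.452, 0.544, -0.453]
force: [0.1, -0.4, 0.1]
finger_gap: 0.998
```

```bash
python3 - <<'E'
from h import *
rep(); print(readout.state()['joints'].round(2)); grab('wrist','w1')
E
```

```text
t 2.15 p [567.36  78.92 230.59] yaw -79.59 tilt -0.0013 -0.0001 F [ 0.15 -0.44  0.08] T [0.038 0.023 0.003] gap 0.998
[0.14 0.32 0.1  1.35 0.   3.1 ]
```

View pics/w1.png

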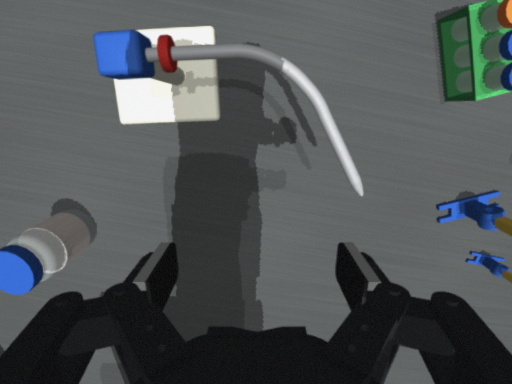

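The wrist view shows the whole rod, from the stop at (167,53) through the bend near (285,62) to the tip at (361,193). The boss is at (122,53).

```bash
cat > rod.py <<'E'
from h import *
import sys
def rod(tag,umax=None,show=True):
    c=load(tag); P,u,v=cloud(c)
    bgr=c['image'][v,u].astype(int); sat=bgr.max(1)-bgr.min(1)
    m=(P[:,2]>135)&(P[:,2]<170)&(P[:,0]>540)&(P[:,0]<720)&(P[:,1]>-40)&(P[:,1]<160)&(sat<40)
    return c,P[m],u[m],v[m]
if __name__=='__main__':
    c,P,u,v=rod(sys.argv[1]); print(len(P), np.percentile(P[:,2],[5,25,50,75,95,99]))
    mask=np.zeros((384,512),np.uint8); mask[v,u]=255
    im=c['image'].copy(); im[mask>0]=(0,255,255); cv2.imwrite('pics/m_%s.png'%sys.argv[1],im)
E
python3 rod.py w1
```

```text
3617 [152.83540863 154.82949908 155.87399399 156.58727992 157.41570507
 157.88875923]
```

View pics/m_w1.png

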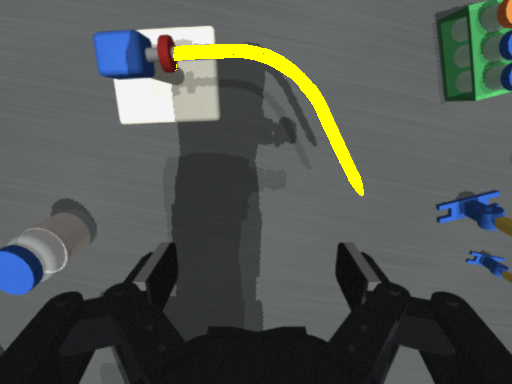

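```bash
cat > cl.py <<'E'
from rod import *
def centre(tag,zc=150,step=4.0,hw=3.5):
    c,P,u,v=rod(tag)
    X=onz(c,np.c_[u,v],zc)[:,:2]
    # start at tip: farthest from stop area
    tip=X[np.argmin(X[:,1]+0.6*X[:,0])]
    p=tip+0; out=[]
    d=np.array([.77,.64])
    p=p+d*3
    for k in range(80):
        for it in range(3):
            r=X-p; s=r@d; n=np.array([-d[1],d[0]]); l=r@n
            m=(abs(s)<hw)&(abs(l)<12)
            if m.sum()<15: break
            A=np.polyfit(s[m],l[m],1); 
            d2=d+n*A[0]; p=p+n*A[1]; d=d2/np.linalg.norm(d2)
        else:
            # mid of extents
            out.append([*p,np.degrees(np.arctan2(d[1],d[0])),l[m].max()-l[m].min(),m.sum()])
            p=p+d*step; continue
        break
    return tip,np.array(out)
if __name__=='__main__':
    tip,o=centre(sys.argv[1],float(sys.argv[2]) if len(sys.argv)>2 else 150)
    print('tip',tip)
    np.set_printoptions(suppress=True)
    ang=np.degrees(np.arctan2(np.gradient(o[:,1]),np.gradient(o[:,0])))
    for i,r in enumerate(o): print(i,r.round(1),ang[i].round(1))
    np.save('pics/cl_%s.npy'%sys.argv[1],o)
E
python3 cl.py w1 150
```

```text
tip [587.6713614   -9.79514992]
0 [590.1  -8.   44.7   6.   43. ] 41.6
1 [593.1  -5.3  37.4   8.2  66. ] 40.3
2 [596.2  -2.8  41.7   8.9  79. ] 39.1
3 [599.3  -0.2  39.9  10.   91. ] 40.5
4 [602.3   2.4  43.4  10.4  96. ] 41.4
5 [605.3   5.   42.6   9.9  95. ] 41.1
6 [608.3   7.7  40.    9.9  97. ] 40.6
7 [611.4  10.3  41.9   9.9  99. ] 40.8
8 [614.4  12.9  42.9  10.2 102. ] 40.9
9 [617.4  15.5  38.5  10.5 105. ] 39.6
10 [620.5  18.   41.7  10.2 104. ] 39.6
11 [623.6  20.6  38.6  10.4 107. ] 40.0
12 [626.7  23.2  40.7  10.4 111. ] 39.3
13 [629.8  25.7  39.4  10.3 110. ] 38.8
14 [632.9  28.2  39.2  10.3 112. ] 39.4
15 [636.   30.8  41.3  10.5 118. ] 40.4
16 [639.   33.4  41.2  10.2 116. ] 39.9
17 [642.1  35.9  36.5  10.4 121. ] 38.8
18 [645.2  38.4  40.1  10.1 118. ] 38.4
19 [648.4  40.9  39.3  10.3 118. ] 38.2
20 [651.5  43.3  39.7  10.  120. ] 39.6
21 [654.5  46.   42.7  10.2 121. ] 43.2
22 [657.4  48.8  46.7  10.2 123. ] 46.2
23 [660.1  51.7  49.5  10.4 126. ] 48.9
24 [662.6  54.8  53.9  10.5 127. ] 53.4
25 [664.8  58.2  49.7  10.  126. ] 54.3
26 [667.3  61.3  50.9  10.1 123. ] 54.
[... 394 characters left out ...]
 ] 86.3
37 [680.8 102.6  88.1   9.8 136. ] 88.8
38 [680.7 106.6  89.2   9.9 135. ] 92.5
39 [680.5 110.6  93.7   9.8 134. ] 95.2
40 [680.  114.6 101.1   9.  139. ] 98.9
41 [679.2 118.5 101.2   9.2 128. ] 99.8
42 [678.6 122.4 100.9   9.7 131. ] 101.3
43 [677.7 126.3 103.9  10.  135. ] 103.2
44 [676.8 130.2  99.2  10.1 141. ] 101.3
45 [676.1 134.2 105.1   9.9 137. ] 102.0
46 [675.2 138.1  99.   10.1 141. ] 101.7
47 [674.5 142.  102.9   9.1 126. ] 101.0
48 [673.6 145.9 105.3   9.9 136. ] 101.4
49 [672.9 149.8  96.    9.9 145. ] 101.8
50 [672.  153.8 104.1  10.4 138. ] 105.1
51 [670.8 157.6 110.1  10.2 136. ] 129.1
52 [667.1 159.8 155.8   9.9  73. ] 161.0
53 [664.5 159.7 179.1   7.5  36. ] -178.7
```

```bash
sed -i 's/round(-np.radians(dy)\/N\/.12,2)/round(float(-np.radians(dy)\/N\/.12),2)/' h.py; python3 - <<'E'
from h import *
plan([520,-260,185],-66,11)
E
```

```text
[[-1,0.1,-0.25,0.74,-0.18],[-1,0.1,-0.26,0.73,-0.18],[-1,0.1,-0.28,0.73,-0.18],[-1,0.1,-0.29,0.72,-0.18],[-1,0.1,-0.31,0.72,-0.18],[-1,0.1,-0.32,0.71,-0.18],[-1,0.1,-0.34,0.7,-0.18],[-1,0.1,-0.35,0.69,-0.18],[-1,0.1,-0.37,0.69,-0.18],[-1,0.1,-0.38,0.68,-0.18],[-1,0.1,-0.4,0.67,-0.18]]
```

Request:
send_rows:
  targets:
    - [-1, 0.1, -0.25, 0.74, -0.18]
    - [-1, 0.1, -0.26, 0.73, -0.18]
    - [-1, 0.1, -0.28, 0.73, -0.18]
    - [-1, 0.1, -0.29, 0.72, -0.18]
    - [-1, 0.1, -0.31, 0.72, -0.18]
    - [-1, 0.1, -0.32, 0.71, -0.18]
    - [-1, 0.1, -0.34, 0.7, -0.18]
    - [-1, 0.1, -0.35, 0.69, -0.18]
    - [-1, 0.1, -0.37, 0.69, -0.18]
    - [-1, 0.1, -0.38, 0.68, -0.18]
    - [-1, 0.1, -0.4, 0.67, -0.18]
    - [-1, 0, 0, 0, 0]

```text
clock: 3.2
position: [519.0, -262.9, 186.5]
eef_rot: [0.593, 0.384, 0.594, -0.385]
force: [-0.4, 0.6, 0.1]
finger_gap: 0.998
```

```bash
python3 - <<'E'
from h import *
rep(); c=grab('wrist','w2'); P,u,v=cloud(c)
b=c['image'][v,u].astype(int)
m=(b[:,0]<90)&(b[:,1]>110)&(b[:,2]>120)&(P[:,2]>60)
print(m.sum())
n,l,s,ce=cv2.connectedComponentsWithStats((lambda k:(k.__setitem__((v[m],u[m]),1),k)[1])(np.zeros((384,512),np.uint8)))
print(s,ce)
for k in range(1,n):
    q=m&(l[v,u]==k); Q=P[q]; t=Q[Q[:,2]>np.percentile(Q[:,2],97)-3]
    print(k,len(t),t.mean(0),np.percentile(Q[:,2],[2,50,98]),cv2.minAreaRect(t[:,:2].astype(np.float32)) if len(t)>3 else '')
E
```

```text
t 3.2 p [ 518.96 -262.85  186.53] yaw -65.89 tilt -0.0013 0.0005 F [-0.4   0.61  0.09] T [ 0.013  0.008 -0.015] gap 0.998
305
[[     0      0    512    384 196303]
 [   245    130     17     17    273]
 [   372    177      7     11     17]
 [   278    229     10      6     15]] [[255.49090946 191.57223782]
 [253.21978022 138.01465201]
 [374.35294118 181.52941176]
 [281.26666667 230.86666667]]
1 247 [ 565.34416375 -238.761929    107.51141174] [ 98.94449552 107.42371409 108.87717326] ((565.138427734375, -238.51084899902344), (12.064505577087402, 12.898117065429688), 24.704145431518555)
2 12 [ 573.40155605 -365.31239588   70.79219764] [65.31973125 70.75760296 71.761455  ] ((573.7484130859375, -365.46734619140625), (1.8926836252212524, 7.4766106605529785), 77.12491607666016)
3 12 [ 487.48720199 -305.07821502   71.40126242] [67.9531968  70.9791205  72.77835366] ((487.5350036621094, -305.1899108886719), (4.296760559082031, 9.552327156066895), 39.58301544189453)
```

View pics/w2.png

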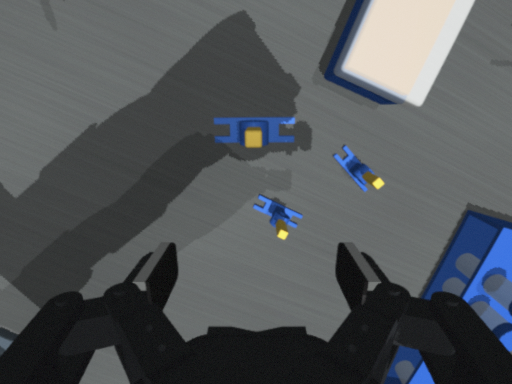

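The wrist view shows the large lug at (253,138). That puts it at world (565.3,-238.7) with yaw 24.7°, and clear room for the fingers.

```bash
python3 - <<'E'
from h import *
plan([565.3,-238.7,120],-65.3,4); plan([565.3,-238.7,73],-65.3,3,start=([565.3,-238.7,120],-65.3))
E
```

```text
[[-1,0.42,0.32,-0.01,-0.02],[-1,0.42,0.32,-0.01,-0.02],[-1,0.42,0.32,-0.01,-0.02],[-1,0.42,0.32,-0.01,-0.02]]
[[-1,0.39,0.0,0.0,-0.0],[-1,0.39,0.0,0.0,-0.0],[-1,0.39,0.0,0.0,-0.0]]
```

Request:
send_rows:
  targets:
    - [-1, 0.42, 0.32, -0.01, -0.02]
    - [-1, 0.42, 0.32, -0.01, -0.02]
    - [-1, 0.42, 0.32, -0.01, -0.02]
    - [-1, 0.42, 0.32, -0.01, -0.02]
    - [-1, 0, 0, 0, 0]
    - [-1, 0.39, 0, 0, 0]
    - [-1, 0.39, 0, 0, 0]
    - [-1, 0.3, 0, 0, 0]
    - [-1, 0, 0, 0, 0]

```text
clock: 4.0
position: [564.7, -235.5, 75.5]
eef_rot: [0.594, 0.381, 0.597, -0.382]
force: [-1.2, -0.3, -0.1]
finger_gap: 1.0
```

```bash
python3 - <<'E'
from h import *
rep(); plan([565.3,-238.7,73],-65.3,1); grab('wrist','w3')
E
```

```text
t 4.0 p [ 564.65 -235.55   75.53] yaw -65.27 tilt -0.0023 -0.0025 F [-1.21 -0.26 -0.12] T [0.077 0.035 0.026] gap 1.0
[[-1,0.06,-0.02,0.08,0.0]]
```

View pics/w3.png

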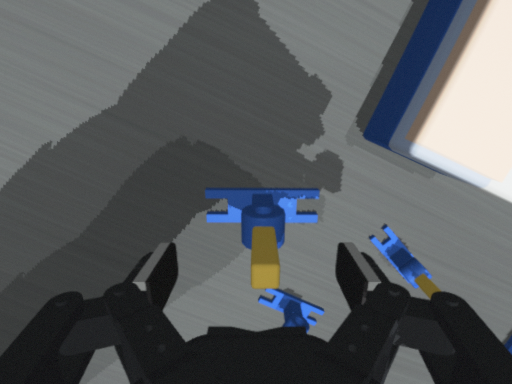

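Request:
send_rows:
  targets:
    - [-1, 0.06, -0.02, 0.08, 0.0]
    - [0.2, 0, 0, 0, 0]
    - [0.6, 0, 0, 0, 0]
    - [0.8, 0, 0, 0, 0]
    - [1, 0, 0, 0, 0]
    - [1, 0, 0, 0, 0]
    - [1, 0, 0, 0, 0]
    - [1, 0, 0, 0, 0]
  grip_force: 60

```text
clock: 4.72
position: [566.6, -240.5, 74.5]
eef_rot: [0.595, 0.382, 0.595, -0.382]
force: [0.6, 0.4, -0.8]
finger_gap: 0.153
```

```bash
python3 - <<'E'
from h import *
rep(); grab('wrist','w4')
E
```

```text
t 4.72 p [ 566.62 -240.51   74.49] yaw -65.39 tilt -0.0002 -0.0001 F [ 0.58  0.37 -0.84] T [ 0.03   0.    -0.024] gap 0.153
```

View pics/w4.png

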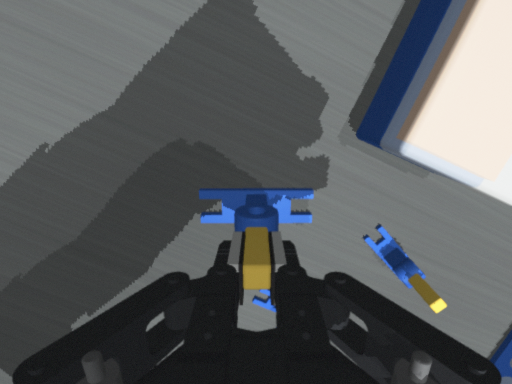

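```bash
cat > hold.py <<'E'
from h import *
import sys
def hold(tag,p,yaw):
    c=load(tag); P,u,v=cloud(c)
    b=c['image'][v,u].astype(int)
    th=np.radians(yaw); z=np.array([np.cos(th),np.sin(th),0]); y=np.array([-z[1],z[0],0])
    r=P-p; Q=np.c_[r@y,r@z,r[:,2]]
    yel=(b[:,0]<90)&(b[:,2]>b[:,0]+60)&(np.hypot(Q[:,0],Q[:,1])<40)
    top=yel&(Q[:,2]>28)
    blue=(b[:,0]>b[:,2]+40)&(abs(Q[:,0])<60)&(abs(Q[:,1])<60)&(Q[:,2]<-5)&(Q[:,2]>-90)
    return Q,u,v,yel,top,blue
if __name__=='__main__':
    s=load(sys.argv[1]); p,yw,_=pose()
    Q,u,v,yel,top,blue=hold(sys.argv[1],p,yw)
    np.set_printoptions(suppress=True,precision=2)
    print('yel',yel.sum(),np.percentile(Q[yel],[2,50,98],axis=0).tolist())
    sl=blue&(Q[:,2]>-35)&(abs(Q[:,1])<20); print('sleeve upper',sl.sum(),np.percentile(Q[sl],[2,50,98],axis=0).tolist())
    fl=blue&(Q[:,2]<-55); print('cradle',np.percentile(Q[fl],[1,50,99],axis=0).tolist())
    k=blue&(Q[:,2]<-55); print(cv2.minAreaRect(Q[k][:,:2].astype(np.float32)))
E
python3 hold.py w4
python3 - <<'E'
import numpy as np
o=np.load('pics/cl_w1.npy')
a=o[3:19,:2]; m=a.mean(0); d=np.linalg.svd(a-m)[2][0]; d*=np.sign(d[0]); print('arm',m,d,np.degrees(np.arctan2(d[1],d[0])))
a=o[42:50,:2]; m2=a.mean(0); e=np.linalg.svd(a-m2)[2][0]; e*=np.sign(e[1]); print('root',m2,e,np.degrees(np.arctan2(e[1],e[0])))
t=np.array([587.67,-9.8]); foot=m+d*((t-m)@d); print('tip foot',foot,'start',foot-30*d)
E
```

```text
yel 1527 [[-6.013336120647141, -6.700578384269377, -6.474218825107539], [5.7275387109411815, -0.7410191779020352, 29.31634234250707], [6.683029374314022, 5.510809638985175, 34.31502275995123]]
sleeve upper 991 [[0.9921056848027398, -14.615198714854172, -33.68882653935988], [9.522197188980629, -0.8651631332464982, -17.385129702971753], [11.556555676656794, 12.88246203817309, -11.416146099791]]
cradle [[-18.56771593595884, -46.42780203252594, -73.02857241618742], [4.816264686253792, -1.0085335693010062, -65.64713376477657], [13.479753608661351, 44.35967872523142, -58.23917795038561]]
((-2.6712684631347656, -1.0759506225585938), (32.84227752685547, 96.01459503173828), 0.013482860289514065)
arm [622.12998902  19.22730108] [0.76627044 0.64251818] 39.97985131614284
root [675.66710641 136.11800893] [-0.20388715  0.9789944 ] 101.76436139663598
tip foot [587.6047245  -9.7221521] start [564.61661133 -28.99769757]
```

```bash
python3 - <<'E'
from h import *
p,y,_=pose()
plan([564.7,-29.8,178.5],-50,8,start=([p[0],p[1],178.5],y),clos=1)
E
```

```text
[[1,0.0,0.27,-0.6,-0.28],[1,0.0,0.29,-0.59,-0.28],[1,0.0,0.31,-0.58,-0.28],[1,0.0,0.33,-0.57,-0.28],[1,0.0,0.35,-0.56,-0.28],[1,0.0,0.37,-0.55,-0.28],[1,0.0,0.38,-0.54,-0.28],[1,0.0,0.4,-0.52,-0.28]]
```

Request:
send_rows:
  targets:
    - [1, -0.3, 0, 0, 0]
    - [1, -0.65, 0, 0, 0]
    - [1, -0.65, 0, 0, 0]
    - [1, -0.65, 0, 0, 0]
    - [1, -0.35, 0, 0, 0]
    - [1, 0, 0, 0, 0]
    - [1, 0, 0, 0, 0]

```text
clock: 5.35
position: [567.0, -240.6, 178.8]
eef_rot: [0.596, 0.382, 0.595, -0.382]
force: [0.4, 0.2, -2.0]
finger_gap: 0.152
```

```bash
python3 - <<'E'
from h import *
rep()
E
```

```text
t 5.35 p [ 567.   -240.64  178.77] yaw -65.39 tilt 0.0007 0.001 F [ 0.4   0.24 -2.02] T [ 0.033 -0.001 -0.013] gap 0.152
```

Request:
send_rows:
  targets:
    - [1, 0.0, 0.27, -0.6, -0.28]
    - [1, 0.0, 0.29, -0.59, -0.28]
    - [1, 0.0, 0.31, -0.58, -0.28]
    - [1, 0.0, 0.33, -0.57, -0.28]
    - [1, 0.0, 0.35, -0.56, -0.28]
    - [1, 0.0, 0.37, -0.55, -0.28]
    - [1, 0.0, 0.38, -0.54, -0.28]
    - [1, 0.0, 0.4, -0.52, -0.28]
    - [1, 0, 0, 0, 0]
    - [1, 0, 0, 0, 0]

```text
clock: 6.18
position: [564.2, -28.5, 176.9]
eef_rot: [0.64, 0.298, 0.642, -0.298]
force: [-0.0, -0.5, -1.1]
finger_gap: 0.154
```

```bash
python3 - <<'E'
from h import *
rep();grab('wrist','w5')
E
python3 hold.py w5;python3 rod.py w5; python3 cl.py w5 150 | head -30
```

```text
t 6.18 p [564.24 -28.47 176.91] yaw -49.86 tilt -0.002 -0.0016 F [-0.04 -0.46 -1.11] T [-0.028 -0.006 -0.014] gap 0.154
yel 1525 [[-5.243313999857155, -7.658700744140385, -6.645732994877821], [6.380974806959971, -1.6690350927186035, 29.072578793118794], [7.336108481884337, 4.555523836484179, 34.04929876876602]]
sleeve upper 985 [[1.571597680525686, -15.631676057896852, -33.82575114859301], [10.07391733546978, -1.8712779302258902, -17.73908562281261], [12.145507299543748, 11.87024851165154, -11.662921121759926]]
cradle [[-14.133612707246728, -47.21440874203745, -69.19071485212899], [5.857275403008497, -2.8997255180129757, -65.85178844891968], [14.005671207426149, 42.81419517548855, -58.122958193243306]]
((-0.2142162322998047, -2.2373504638671875), (92.52857208251953, 29.0345516204834), 89.95137786865234)
3108 [152.90016172 154.80219355 155.80359229 156.57035884 157.56818521
 158.71570877]
tip [570.87325397 -41.03452184]Traceback (most recent call last):
  File "cl.py", line 27, in <module>
    ang=np.degrees(np.arctan2(np.gradient(o[:,1]),np.gradient(o[:,0])))
                                          ~^^^^^
IndexError: too many indices for array: array is 1-dimensional, but 2 were indexed
```

View pics/m_w5.png

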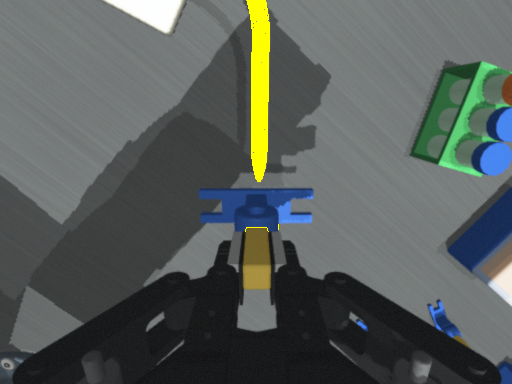

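```bash
cat > rel.py <<'E'
from hold import *
# rod relative to the holder, in tool (y fwd, z lateral) axes, one image
def rel(tag,zc=None,ymax=300):
    p,yw,_=pose(); Q,u,v,yel,top,blue=hold(tag,p,yw)
    c=load(tag); b=c['image'][v,u].astype(int); sat=b.max(1)-b.min(1)
    sl=blue&(Q[:,2]>-35)&(abs(Q[:,1]+1)<20)
    lat=np.percentile(Q[sl,1],[3,97]).mean(); fr=np.percentile(Q[sl,0],98)
    yl=yel&(Q[:,2]>28); laty=np.percentile(Q[yl,1],[3,97]).mean()
    Z=Q[:,2]+p[2]
    m=(Z>140)&(Z<166)&(sat<45)&(Q[:,0]>fr+1)&(Q[:,0]<ymax)&(abs(Q[:,1])<60)
    th=np.radians(yw); z=np.array([np.cos(th),np.sin(th)]); y=np.array([-z[1],z[0]])
    X=onz(c,np.c_[u[m],v[m]],152.0 if zc is None else zc)[:,:2]-p[:2]
    A=np.c_[X@y,X@z]
    print('lat sleeve %.2f lug %.2f front %.2f  rodtopz(95%%) %.2f sleeve top z %.2f'%(lat,laty,fr,np.percentile(Z[m],95),np.percentile(Z[sl],98)))
    out=[]
    s0=A[:,0].min(); print('nearest rod y',round(s0,1))
    for s in np.arange(s0+2,A[:,0].max()-2,5):
        k=abs(A[:,0]-s)<2.5
        if k.sum()>20: out.append([s,np.percentile(A[k,1],[2,98]).mean()-lat])
    out=np.array(out); return out
if __name__=='__main__':
    o=rel(sys.argv[1]); 
    print(o.round(1).tolist())
    f=o[(o[:,0]>o[0,0]+8)&(o[:,0]<o[0,0]+60)]; k=np.polyfit(f[:,0],f[:,1],1); print('slope deg',np.degrees(np.arctan(k[0])).round(2),'lat at bore',np.polyval(k,0).round(2),'at nose',np.polyval(k,o[0,0]-2).round(2))
E
python3 rel.py w5
```

```text
lat sleeve -1.78 lug -1.44 front 12.15  rodtopz(95%) 157.46 sleeve top z 165.47
nearest rod y 31.8
[[33.8, 1.4], [38.8, 1.5], [43.8, 1.7], [48.8, 1.4], [53.8, 1.6], [58.8, 1.6], [63.8, 1.6], [68.8, 1.6], [73.8, 1.6], [78.8, 1.5], [83.8, 1.8], [88.8, 1.8], [93.8, 1.8], [98.8, 1.7], [103.8, 1.7], [108.8, 2.3], [113.8, 2.2], [118.8, 1.9], [123.8, 1.4], [128.8, 0.5]]
slope deg 0.25 lat at bore 1.33 at nose 1.47
```

Request:
send_rows:
  targets:
    - [1, -0.04, 0, 0.035, 0]
    - [1, 0, 0, 0, 0]
    - [1, 0, 0, 0, 0]

```text
clock: 6.48
position: [566.0, -31.8, 179.9]
eef_rot: [0.641, 0.299, 0.641, -0.299]
force: [-0.1, -0.4, -1.1]
finger_gap: 0.157
```

```bash
python3 - <<'E'
from h import *
rep();grab('wrist','w6'); rep()
E
python3 rel.py w6
```

```text
t 6.48 p [566.01 -31.77 179.92] yaw -50.08 tilt -0.0003 0.0 F [-0.07 -0.38 -1.07] T [-0.028  0.002  0.024] gap 0.157
t 6.53 p [565.99 -31.67 179.95] yaw -50.07 tilt -0.0002 0.0 F [ 0.05 -0.12 -0.49] T [-0.006  0.008 -0.027] gap 0.149
lat sleeve -0.81 lug -0.60 front 11.72  rodtopz(95%) 157.42 sleeve top z 168.19
nearest rod y 31.8
[[33.8, -2.4], [38.8, -2.4], [43.8, -2.4], [48.8, -2.4], [53.8, -2.3], [58.8, -2.3], [63.8, -2.3], [68.8, -2.3], [73.8, -2.3], [78.8, -1.9], [83.8, -1.9], [88.8, -1.9], [93.8, -1.9], [98.8, -2.2], [103.8, -2.1], [108.8, -2.1], [113.8, -1.5], [118.8, -2.1], [123.8, -2.5], [128.8, -3.4]]
slope deg 0.66 lat at bore -2.95 at nose -2.59
```

Request:
send_rows:
  targets:
    - [1, 0.03, 0, -0.06, 0]
    - [1, 0, 0, 0, 0]
    - [1, 0, 0, 0, 0]
    - [1, 0, 0, 0, 0]

```text
clock: 6.87
position: [564.4, -29.0, 178.9]
eef_rot: [0.641, 0.299, 0.641, -0.299]
force: [-0.4, 0.5, -0.3]
finger_gap: 0.154
```

```bash
python3 - <<'E'
from h import *
rep();grab('wrist','w7'); rep()
E
python3 rel.py w7
```

```text
t 6.87 p [564.36 -29.   178.93] yaw -49.99 tilt -0.0001 0.0001 F [-0.43  0.55 -0.34] T [-0.065 -0.015  0.007] gap 0.154
t 6.92 p [564.4  -28.94 178.95] yaw -49.99 tilt -0.0 0.0001 F [-0.23 -0.15 -0.61] T [ 0.001 -0.025  0.045] gap 0.152
lat sleeve -0.90 lug -0.68 front 11.71  rodtopz(95%) 157.44 sleeve top z 167.57
nearest rod y 31.4
[[33.4, 0.9], [38.4, 0.8], [43.4, 1.1], [48.4, 0.8], [53.4, 0.8], [58.4, 1.1], [63.4, 1.1], [68.4, 1.1], [73.4, 1.1], [78.4, 1.1], [83.4, 1.1], [88.4, 1.1], [93.4, 1.3], [98.4, 1.3], [103.4, 1.3], [108.4, 1.3], [113.4, 1.9], [118.4, 1.6], [123.4, 1.0], [128.4, -0.1]]
slope deg 0.18 lat at bore 0.83 at nose 0.92
```

Request:
send_rows:
  targets:
    - [1, 0, 0, 0, 0]
    - [1, 0, 0, 0, 0]
    - [1, 0, 0, 0, 0]

```text
clock: 7.17
position: [564.4, -28.9, 178.9]
eef_rot: [0.641, 0.299, 0.641, -0.299]
force: [0.2, 0.7, -1.0]
finger_gap: 0.15
```

```bash
python3 - <<'E'
from h import *
rep();grab('wrist','w8'); rep()
E
python3 rel.py w8
```

```text
t 7.17 p [564.42 -28.92 178.92] yaw -49.98 tilt -0.0001 0.0001 F [ 0.17  0.71 -0.99] T [-0.016  0.021  0.033] gap 0.15
t 7.22 p [564.41 -28.9  178.95] yaw -49.98 tilt -0.0001 0.0001 F [-0.46 -0.16 -0.7 ] T [ 0.029  0.018 -0.041] gap 0.155
lat sleeve -0.90 lug -0.66 front 11.80  rodtopz(95%) 157.45 sleeve top z 167.54
nearest rod y 31.5
[[33.5, 0.9], [38.5, 0.9], [43.5, 1.1], [48.5, 0.8], [53.5, 1.1], [58.5, 1.1], [63.5, 1.1], [68.5, 1.1], [73.5, 1.1], [78.5, 1.1], [83.5, 1.1], [88.5, 1.1], [93.5, 1.3], [98.5, 1.3], [103.5, 1.3], [108.5, 1.3], [113.5, 1.9], [118.5, 1.6], [123.5, 1.0], [128.5, -0.1]]
slope deg 0.07 lat at bore 0.97 at nose 1.01
```

Request:
send_rows:
  targets:
    - [1, 0.008, 0, 0.025, 0]
    - [1, 0, 0.1, 0, 0]
    - [1, 0, 0.2, 0, 0]
    - [1, 0, 0.2, 0, 0]
    - [1, 0, 0.1, 0, 0]
    - [1, 0, 0, 0, 0]
    - [1, 0, 0, 0, 0]
    - [1, 0, 0, 0, 0]

```text
clock: 7.88
position: [583.3, -14.1, 178.4]
eef_rot: [0.641, 0.299, 0.641, -0.299]
force: [0.8, -0.9, -0.6]
finger_gap: 0.153
```

```bash
python3 - <<'E'
from h import *
rep();grab('wrist','w9'); rep()
E
python3 rel.py w9
```

```text
t 7.88 p [583.31 -14.14 178.42] yaw -49.97 tilt -0.0005 -0.0002 F [ 0.79 -0.94 -0.64] T [-0.027  0.025 -0.022] gap 0.153
t 7.93 p [583.25 -14.29 178.51] yaw -49.98 tilt -0.0004 -0.0001 F [ 0.34 -0.08 -0.37] T [-0.045  0.017  0.024] gap 0.154
lat sleeve -1.09 lug -0.72 front 11.85  rodtopz(95%) 157.42 sleeve top z 166.96
nearest rod y 11.9
[[13.9, 0.3], [18.9, 0.3], [23.9, 0.3], [28.9, 0.3], [33.9, 0.3], [38.9, 0.3], [43.9, 0.3], [48.9, 0.3], [53.9, 0.3], [58.9, 0.6], [63.9, 0.6], [68.9, 0.6], [73.9, 0.6], [78.9, 0.6], [83.9, 0.6], [88.9, 0.9], [93.9, 0.8], [98.9, 0.3], [103.9, -0.6], [108.9, -1.7], [113.9, -3.4], [118.9, -5.0], [123.9, -7.2], [128.9, -9.6]]
slope deg 0.42 lat at bore 0.03 at nose 0.12
```

Request:
send_rows:
  targets:
    - [1, 0, 0.1, 0.005, 0.03]
    - [1, 0, 0.15, 0, 0]
    - [1, 0, 0.15, 0, 0]
    - [1, 0, 0.1, 0, 0]
    - [1, 0, 0, 0, 0]
    - [1, 0, 0, 0, 0]
    - [1, 0, 0, 0, 0]

```text
clock: 8.52
position: [599.4, -1.1, 178.5]
eef_rot: [0.641, 0.3, 0.64, -0.299]
force: [0.6, 2.4, -5.6]
finger_gap: 0.146
```

```bash
cat > chk.py <<'E'
from h import *
import sys
tag=sys.argv[1]
p,y,M=pose(); F=[readout.state()['force']]; T=[readout.state()['torque']]
rep(); grab('wrist',tag); s=readout.state(); F.append(s['force']);T.append(s['torque'])
F=np.mean(F,0);T=np.mean(T,0); print('F tool avg x(down) y(fwd) z(lat)',(M.T@F).round(2),'T',(M.T@T).round(3))
import os; os.system('python3 rel.py '+tag)
E
python3 chk.py w10
```

```text
lat sleeve -1.06 lug -0.71 front 12.04  rodtopz(95%) 157.46 sleeve top z 166.98
nearest rod y 11.2
[[13.2, -0.0], [18.2, -0.0], [23.2, -0.0], [28.2, -0.0], [33.2, -0.0], [38.2, 0.3], [43.2, 0.3], [48.2, 0.3], [53.2, 0.3], [58.2, 0.3], [63.2, 0.3], [68.2, 0.3], [73.2, -0.0], [78.2, -0.3], [83.2, -1.2], [88.2, -2.4], [93.2, -3.8], [98.2, -5.8], [103.2, -7.7], [108.2, -10.3], [113.2, -13.3], [118.2, -17.0], [123.2, -21.7], [128.2, -26.2]]
slope deg 0.46 lat at bore -0.18 at nose -0.09
t 8.52 p [599.38  -1.09 178.49] yaw -50.16 tilt 0.001 -0.0002 F [ 0.57  2.39 -5.63] T [ 0.443 -0.426 -0.026] gap 0.146
F tool avg x(down) y(fwd) z(lat) [ 5.59  2.26 -0.37] T [0.011 0.097 0.685]
```

Request:
send_rows:
  targets:
    - [1, 0.012, 0, 0, 0]
    - [1, 0, 0, 0, 0]
    - [1, 0, 0, 0, 0]

```text
clock: 8.82
position: [598.9, -1.6, 178.2]
eef_rot: [0.64, 0.3, 0.64, -0.3]
force: [1.4, 1.3, -4.6]
finger_gap: 0.145
```

```bash
python3 chk.py w11
```

```text
lat sleeve -1.07 lug -0.69 front 11.86  rodtopz(95%) 157.46 sleeve top z 166.54
nearest rod y 11.8
[[13.8, 0.0], [18.8, 0.0], [23.8, 0.0], [28.8, 0.0], [33.8, 0.0], [38.8, 0.0], [43.8, -0.3], [48.8, -0.3], [53.8, 0.0], [58.8, 0.0], [63.8, 0.0], [68.8, 0.3], [73.8, 0.0], [78.8, -0.6], [83.8, -1.4], [88.8, -2.6], [93.8, -4.0], [98.8, -5.7], [103.8, -7.9], [108.8, -10.5], [113.8, -13.4], [118.8, -17.2], [123.8, -21.8], [128.8, -26.8]]
slope deg 0.21 lat at bore -0.18 at nose -0.14
t 8.82 p [598.94  -1.63 178.22] yaw -50.2 tilt 0.0002 0.0002 F [ 1.36  1.28 -4.6 ] T [ 0.445 -0.365 -0.016] gap 0.145
F tool avg x(down) y(fwd) z(lat) [ 4.5   2.44 -0.27] T [0.011 0.117 0.595]
```

Request:
send_rows:
  targets:
    - [1, 0.025, 0, 0, 0]
    - [1, 0, 0, 0, 0]
    - [1, 0, 0, 0, 0]
    - [1, 0, 0, 0, 0]

```text
clock: 9.2
position: [598.8, -1.8, 177.3]
eef_rot: [0.64, 0.3, 0.64, -0.3]
force: [-0.3, -0.4, -0.9]
finger_gap: 0.153
```

```bash
python3 chk.py w12
```

```text
lat sleeve -1.01 lug -0.68 front 11.69  rodtopz(95%) 157.42 sleeve top z 165.74
nearest rod y 11.4
[[13.4, -0.0], [18.4, -0.0], [23.4, -0.0], [28.4, -0.3], [33.4, -0.3], [38.4, -0.3], [43.4, -0.3], [48.4, -0.3], [53.4, -0.3], [58.4, -0.0], [63.4, -0.0], [68.4, -0.0], [73.4, -0.0], [78.4, -0.6], [83.4, -1.4], [88.4, -2.6], [93.4, -4.0], [98.4, -5.7], [103.4, -7.7], [108.4, -10.1], [113.4, -13.3], [118.4, -16.6], [123.4, -21.3], [128.4, -26.4]]
slope deg 0.29 lat at bore -0.44 at nose -0.38
t 9.2 p [598.77  -1.84 177.29] yaw -50.2 tilt -0.0004 0.0003 F [-0.29 -0.42 -0.9 ] T [-0.033  0.016 -0.01 ] gap 0.153
F tool avg x(down) y(fwd) z(lat) [ 1.31 -0.16  0.1 ] T [ 0.002 -0.002 -0.075]
```

Request:
send_rows:
  targets:
    - [1, 0.01, 0.05, -0.006, 0.02]
    - [1, 0, 0.1, 0, 0]
    - [1, 0, 0.1, 0, 0]
    - [1, 0, 0.05, 0, 0]
    - [1, 0, 0, 0, 0]
    - [1, 0, 0, 0, 0]
    - [1, 0, 0, 0, 0]

```text
clock: 9.83
position: [608.0, 6.3, 176.6]
eef_rot: [0.64, 0.301, 0.64, -0.301]
force: [0.2, -0.0, -1.0]
finger_gap: 0.151
```

```bash
python3 chk.py w13
```

```text
lat sleeve -1.04 lug -0.71 front 11.84  rodtopz(95%) 157.40 sleeve top z 165.03
nearest rod y 11.1
[[13.1, -0.0], [18.1, 0.2], [23.1, 0.3], [28.1, 0.3], [33.1, 0.3], [38.1, 0.3], [43.1, 0.3], [48.1, 0.3], [53.1, 0.3], [58.1, 0.3], [63.1, -0.0], [68.1, -0.6], [73.1, -1.5], [78.1, -2.9], [83.1, -4.4], [88.1, -6.1], [93.1, -8.5], [98.1, -11.1], [103.1, -14.4], [108.1, -17.9], [113.1, -22.6], [118.1, -28.2], [123.1, -35.5], [128.1, -44.2]]
slope deg -1.4 lat at bore 1.2 at nose 0.93
t 9.83 p [607.95   6.29 176.62] yaw -50.32 tilt -0.0003 -0.0 F [ 0.18 -0.03 -1.  ] T [0.037 0.015 0.029] gap 0.151
F tool avg x(down) y(fwd) z(lat) [ 0.8  -0.28  0.2 ] T [-0.003  0.011  0.   ]
```

```bash
cat > cl2.py <<'E'
from h import *
def line(tag,p,yaw,bl=-1.0,by=0.0,zc=152.0,ymin=13):
    c=load(tag); P,u,v=cloud(c); b=c['image'][v,u].astype(int); sat=b.max(1)-b.min(1)
    th=np.radians(yaw); z=np.array([np.cos(th),np.sin(th)]); y=np.array([-z[1],z[0]])
    m=(P[:,2]>140)&(P[:,2]<166)&(P[:,0]>540)&(P[:,0]<720)&(P[:,1]>-40)&(P[:,1]<158)&(sat<40)
    if ymin is not None: m&=((P[:,:2]-p[:2])@y>ymin)
    X=onz(c,np.c_[u[m],v[m]],zc)[:,:2]-bl*z-by*y
    # trace from the root end backwards (toward the tip)
    d=np.array([.2,-.98]); q=np.array([673.2,148.]); out=[]
    for k in range(70):
        ok=True
        for it in range(4):
            r=X-q; s=r@d; n=np.array([-d[1],d[0]]); l=r@n; mm=(abs(s)<6)&(abs(l)<8)
            if mm.sum()<60 or s[mm].max()<4: ok=False;break
            A=np.polyfit(s[mm],l[mm],1); q=q+n*A[1]; d=d+n*A[0]; d/=np.linalg.norm(d)
        if not ok: break
        out.append([*q,np.degrees(np.arctan2(-d[1],-d[0]))]); q=q+d*4
    return np.array(out)
if __name__=='__main__':
    np.set_printoptions(suppress=True)
    L={}
    L['w1']=line('w1',np.array([567.36,78.92]),-79.59,ymin=None)
    L['w8']=line('w8',np.array([564.41,-28.9]),-49.98)
    L['w9']=line('w9',np.array([583.25,-14.29]),-49.98)
    L['w13']=line('w13',np.array([607.95,6.29]),-50.32)
    from scipy.interpolate import interp1d
    a=L['w1']
    for k in L: print(k,len(L[k]),L[k][0])
    for i in range(0,len(a),2):
        t=np.radians(a[i,2]); n=np.array([-np.sin(t),np.cos(t)]); d=np.array([np.cos(t),np.sin(t)]); row=[]
        for k in ['w8','w9','w13']:
            r=L[k][:,:2]-a[i,:2]; s=r@d; l=r@n; o=np.argsort(s)
            row.append(np.interp(0,s[o],l[o]).round(2) if s.min()<0<s.max() else None)
        print(i*4,a[i].round(1),row)
    np.save('pics/cl2.npy',a)
E
python3 cl2.py
```

```text
w1 49 [672.82428311 147.92317812 100.40312562]Traceback (most recent call last):
  File "cl2.py", line 28, in <module>
    for k in L: print(k,len(L[k]),L[k][0])
                                  ~~~~^^^
IndexError: index 0 is out of bounds for axis 0 with size 0
```

```bash
python3 - <<'E'
s=open('cl2.py').read()
s=s.replace("d=np.array([.2,-.98]); q=np.array([673.2,148.])","d=np.array([.766,.643]); q=np.array([626.7,22.7])").replace("np.arctan2(-d[1],-d[0])","np.arctan2(d[1],d[0])")
open('cl2.py','w').write(s)
E
python3 cl2.py
```

```text
w1 39 [626.77029695  22.61669066  38.57295633]
w8 13 [627.08834895  22.23684132  40.07140942]
w9 20 [627.16221279  22.15004068  39.06251373]
w13 35 [627.23832413  22.05875768  38.66800988]
0 [626.8  22.6  38.6] [None, None, None]
8 [632.9  27.7  40. ] [np.float64(-0.64), np.float64(-0.71), np.float64(-0.8)]
16 [639.1  32.8  40.4] [np.float64(-0.59), np.float64(-0.57), np.float64(-0.72)]
24 [645.3  37.8  38.1] [np.float64(-0.53), np.float64(-0.46), np.float64(-0.64)]
32 [651.6  42.8  39.2] [np.float64(-0.67), np.float64(-0.51), np.float64(-0.5)]
40 [657.4  48.3  46.7] [np.float64(-0.61), np.float64(-0.52), np.float64(-0.53)]
48 [662.6  54.4  52.8] [None, np.float64(-0.58), np.float64(-0.57)]
56 [667.3  60.9  53.1] [None, np.float64(-0.43), np.float64(-0.47)]
64 [671.6  67.6  61.6] [None, np.float64(-0.32), np.float64(-0.47)]
72 [674.9  74.9  67.7] [None, np.float64(-0.23), np.float64(-0.46)]
80 [677.7  82.4  72.3] [None, None, np.float64(-0.28)]
88 [679.6  90.2  79.4] [None, None, np.float64(-0.21)]
96 [680.4  98.1  86.9] [None, None, np.float64(-0.69)]
104 [680.5 106.1  92.1] [None, None, np.float64(-0.58)]
112 [679.7 114.1  99.2] [None, None, np.float64(-0.55)]
120 [678.2 122.  102.7] [None, None, np.float64(-0.22)]
128 [676.5 129.8  99.4] [None, None, np.float64(1.42)]
136 [674.9 137.6 100.9] [None, None, None]
144 [673.3 145.5 101.6] [None, None, None]
152 [671.2 153.2 111.8] [None, None, None]
```

```bash
cat > path.py <<'E'
from h import *
from scipy.interpolate import splprep,splev
a=np.load('pics/cl2.npy')[:-2,:2]
b=np.load('pics/cl_w1.npy')
t0=b[2:12,:2]+np.array([.18,-.98])*0.0
# arm head: line through w1 arm pts (uncorrected +1.0 lateral of w1 tool)
z1=np.array([np.cos(np.radians(-79.59)),np.sin(np.radians(-79.59))])
pts_=np.r_[b[2:12,:2]+1.0*z1,a]+np.array([.45,-.3])
e=pts_[-1]; d=np.array([-0.20389,0.97899])
# root: replace the tail by extension along the fitted root line
pts_=np.r_[pts_,[e+d*k for k in range(4,60,4)]]
tck,u=splprep(pts_.T,s=len(pts_)*0.12**2,k=3)
uu=np.linspace(0,1,6000); C=np.array(splev(uu,tck)).T
S=np.r_[0,np.cumsum(np.linalg.norm(np.diff(C,axis=0),axis=1))]
# s measured from the tip
tip=np.array([587.6,-9.7])
S=S+ (C[0]-tip)@np.array([.766,.643])
def best(s,hw=12):
    m=(S>s-hw)&(S<s+hw); X=C[m]; c=X.mean(0); d=np.linalg.svd(X-c)[2][0]; 
    if d@(X[-1]-X[0])<0: d=-d
    n=np.array([-d[1],d[0]]); l=(X-c)@n; mid=C[np.argmin(abs(S-s))]
    p=c+d*((mid-c)@d)+n*(l.max()+l.min())/2
    return p,np.degrees(np.arctan2(d[1],d[0])),(l.max()-l.min())
def s_of(p): 
    # best-fit s of a TCP point
    i=np.argmin(np.linalg.norm(C-p,axis=1)); return S[i]
def go(ss,start=None,clos=1,z=None,dlat=0.0,dyaw=0.0):
    p0,y0,_=pose(); 
    if start is not None: p0,y0=start
    q=np.array(p0,float); yw=y0; rows=[]
    for s in ss:
        p,h,w=best(s); th=np.radians(h); lat=np.array([np.sin(th),-np.cos(th)]); p=p+dlat*lat
        ty=h-90+dyaw; d=p-q[:2]; a=np.radians((yw+ty)/2); Z=np.array([np.cos(a),np.sin(a)]); Y=np.array([-Z[1],Z[0]])
        r=[clos,0.0,round(float(d@Y)/40,3),round(float(d@Z)/40,3),round(float(-np.radians(ty-yw)/.12),2)]
        if z is not None: r[1]=round(float(q[2]-z)/40/len(ss),3)
        rows.append(r); q[:2]=p; yw=ty
    print(str(rows).replace(' ',''))
if __name__=='__main__':
    p,y,_=pose(); print('s now',s_of(p[:2]),p,y)
    for s in range(24,224,8):
        q,h,w=best(s); print(s,q.round(1),round(h-90,1),'sag',w.round(2))
E
python3 path.py
```

```text
s now 25.82584863248673 [607.89859219   6.25151108 176.64022598] -50.32471298454676
24 [606.9   4.6] -49.0 sag 0.01
32 [613.    9.8] -49.1 sag 0.03
40 [619.   15.1] -49.3 sag 0.04
48 [625.1  20.3] -49.6 sag 0.06
56 [631.2  25.4] -50.0 sag 0.07
64 [637.4  30.5] -50.5 sag 0.08
72 [643.5  35.7] -50.7 sag 0.12
80 [649.6  40.9] -49.3 sag 0.48
88 [655.4  46.3] -45.7 sag 0.74
96 [660.9  52.1] -41.0 sag 0.78
104 [665.9  58.3] -35.9 sag 0.8
112 [670.2  65. ] -30.7 sag 0.87
120 [673.9  72. ] -24.9 sag 0.98
128 [676.8  79.4] -18.5 sag 1.07
136 [678.9  87.1] -11.7 sag 1.07
144 [680.1  94.9] -5.3 sag 0.96
152 [680.4 102.9] 0.4 sag 0.84
160 [680.1 110.8] 5.2 sag 0.73
168 [679.1 118.8] 9.1 sag 0.56
176 [677.7 126.6] 11.7 sag 0.34
184 [676.1 134.5] 12.8 sag 0.11
192 [674.4 142.3] 12.6 sag 0.11
200 [672.7 150.1] 12.0 sag 0.11
208 [671.  157.9] 11.5 sag 0.07
216 [669.4 165.7] 11.2 sag 0.03
```

```bash
python3 -c "
from path import *
go([29,34,40,46,51,55])"
```

```text
[[1,0.0,0.08,0.014,-0.18],[1,0.0,0.125,0.0,0.01],[1,0.0,0.15,0.0,0.02],[1,0.0,0.15,0.0,0.03],[1,0.0,0.125,0.0,0.03],[1,0.0,0.099,0.0,0.03]]
```

Request:
send_rows:
  targets:
    - [1, 0, 0.08, 0.01, -0.03]
    - [1, 0, 0.125, 0, 0]
    - [1, 0, 0.15, 0, 0]
    - [1, 0, 0.15, 0, 0]
    - [1, 0, 0.125, 0, 0]
    - [1, 0, 0.1, 0, 0]
    - [1, 0, 0, 0, 0]
    - [1, 0, 0, 0, 0]
    - [1, 0, 0, 0, 0]

```text
clock: 10.63
position: [630.5, 24.7, 176.6]
eef_rot: [0.64, 0.299, 0.641, -0.3]
force: [-0.2, -0.3, -1.1]
finger_gap: 0.152
```

```bash
python3 chk.py w14; python3 -c "
from path import *
p,y,_=pose(); s=s_of(p[:2]); print(s,best(s)); go([s+5,s+10,s+15])"
```

```text
lat sleeve -1.04 lug -0.73 front 11.82  rodtopz(95%) 157.44 sleeve top z 164.91
nearest rod y 11.1
[[13.1, -0.0], [18.1, -0.0], [23.1, -0.0], [28.1, 0.3], [33.1, 0.3], [38.1, -0.3], [43.1, -1.4], [48.1, -2.6], [53.1, -4.0], [58.1, -5.7], [63.1, -7.9], [68.1, -10.5], [73.1, -13.8], [78.1, -17.4], [83.1, -21.6], [88.1, -27.0], [93.1, -34.0], [98.1, -42.1], [103.1, -48.4], [108.1, -53.7]]
slope deg -13.19 lat at bore 7.5 at nose 4.89
t 10.63 p [630.5   24.66 176.59] yaw -50.11 tilt -0.0004 -0.0001 F [-0.15 -0.32 -1.06] T [ 0.029  0.014 -0.023] gap 0.152
F tool avg x(down) y(fwd) z(lat) [1.42 0.02 0.05] T [0.006 0.023 0.024]
54.90139773353155 (array([630.37865585,  24.72188187]), np.float64(40.047886569272706), np.float64(0.0703902443772718))
[[1,0.0,0.126,-0.004,0.02],[1,0.0,0.125,-0.0,0.04],[1,0.0,0.124,-0.0,0.02]]
```

Request:
send_rows:
  targets:
    - [1, 0, 0.125, 0, 0.01]
    - [1, 0, 0.15, 0, 0]
    - [1, 0, 0.1, 0, 0]
    - [1, 0, 0, 0, 0]
    - [1, 0, 0, 0, 0]
    - [1, 0, 0, 0, 0]

```text
clock: 11.18
position: [642.1, 34.3, 176.6]
eef_rot: [0.64, 0.3, 0.64, -0.3]
force: [0.2, 0.1, -0.6]
finger_gap: 0.157
```

```bash
python3 chk.py w15; python3 -c "
from path import *
p,y,_=pose(); s=s_of(p[:2]); print(s,best(s)); go([s+3,s+6,s+9,s+12])"
```

```text
lat sleeve -1.07 lug -0.76 front 11.89  rodtopz(95%) 157.42 sleeve top z 165.08
nearest rod y 11.1
[[13.1, -0.0], [18.1, -0.0], [23.1, -0.4], [28.1, -1.6], [33.1, -2.6], [38.1, -4.3], [43.1, -5.9], [48.1, -8.0], [53.1, -10.4], [58.1, -13.9], [63.1, -17.3], [68.1, -22.1], [73.1, -27.6], [78.1, -34.2], [83.1, -42.3], [88.1, -48.7], [93.1, -53.7]]
slope deg -24.91 lat at bore 12.52 at nose 7.36
t 11.18 p [642.13  34.32 176.57] yaw -50.18 tilt -0.0004 -0.0001 F [ 0.15  0.11 -0.57] T [-0.007  0.012 -0.019] gap 0.157
F tool avg x(down) y(fwd) z(lat) [ 0.89 -0.09  0.16] T [ 0.027  0.026 -0.031]
70.01013386590024 (array([642.0015398 ,  34.37424213]), np.float64(39.30027943586352), np.float64(0.0704282267220285))
[[1,0.0,0.076,-0.005,0.06],[1,0.0,0.075,-0.001,-0.05],[1,0.0,0.075,-0.001,-0.1],[1,0.0,0.075,-0.001,-0.14]]
```

```bash
cat > chk.py <<'E'
from path import *
import sys
from rel import rel
tag=sys.argv[1]; n=float(sys.argv[2]) if len(sys.argv)>2 else 3
p,y,M=pose(); F=[readout.state()['force']]; T=[readout.state()['torque']]
rep(); grab('wrist',tag); s=readout.state(); F.append(s['force']);T.append(s['torque'])
F=np.mean(F,0);T=np.mean(T,0); print('F tool avg x(down) y(fwd) z(lat)',(M.T@F).round(2),'T',(M.T@T).round(3))
o=rel(tag); th=np.radians(y); Z=np.array([np.cos(th),np.sin(th)]); Y=np.array([-Z[1],Z[0]])
R=C-p[:2]; yy=R@Y; zz=R@Z
near=np.linalg.norm(R,axis=1)<90
k=near&(yy>-14)
out=[]
for a,b in o[:14]:
    j=np.argmin(abs(yy-a)+(~near)*1e3); out.append((round(a),round(b,1),round(b-zz[j],2)))
print('y,img lat,img-path',out)
print('path lat in sleeve at y=-12,-6,0,6,12:',[round(float(zz[np.argmin(abs(yy-a)+(~near)*1e3)]),2) for a in(-12,-6,0,6,12)])
s0=s_of(p[:2]); q,h,w=best(s0); print('s',round(s0,1),'lat err (path-tcp)',round(float((q-p[:2])@Z),2),'yaw err',round(h-90-y,2),'sag',round(w,2))
go([s0+n*i for i in range(1,6)])
E
python3 chk.py w16
```

```text
t 11.23 p [642.09  34.24 176.62] yaw -50.19 tilt -0.0003 -0.0001 F [-0.09 -0.46 -1.21] T [ 0.007  0.068 -0.034] gap 0.152
F tool avg x(down) y(fwd) z(lat) [ 1.02 -0.22  0.44] T [ 0.049  0.021 -0.004]
lat sleeve -1.06 lug -0.74 front 11.85  rodtopz(95%) 157.39 sleeve top z 165.05
nearest rod y 11.1
y,img lat,img-path [(13, np.float64(-0.0), np.float64(0.09)), (18, np.float64(-0.0), np.float64(0.34)), (23, np.float64(-0.3), np.float64(0.52)), (28, np.float64(-1.6), np.float64(0.06)), (33, np.float64(-2.5), np.float64(0.2)), (38, np.float64(-4.3), np.float64(-0.16)), (43, np.float64(-5.9), np.float64(-0.1)), (48, np.float64(-8.0), np.float64(-0.15)), (53, np.float64(-10.4), np.float64(-0.03)), (58, np.float64(-13.7), np.float64(-0.26)), (63, np.float64(-17.3), np.float64(-0.15)), (68, np.float64(-21.9), np.float64(-0.18)), (73, np.float64(-27.3), np.float64(-0.22)), (78, np.float64(-33.9), np.float64(-0.22))]
path lat in sleeve at y=-12,-6,0,6,12: [-0.23, -0.22, -0.17, -0.09, -0.09]
s 70.0 lat err (path-tcp) -0.16 yaw err -0.51 sag 0.07
[[1,0.0,0.077,-0.005,0.06],[1,0.0,0.075,-0.001,-0.05],[1,0.0,0.075,-0.001,-0.1],[1,0.0,0.075,-0.001,-0.14],[1,0.0,0.075,-0.001,-0.19]]
```

Request:
send_rows:
  targets:
    - [1, 0, 0.075, 0, 0]
    - [1, 0, 0.075, 0, -0.05]
    - [1, 0, 0.075, 0, -0.1]
    - [1, 0, 0, 0, 0]
    - [1, 0, 0, 0, 0]
    - [1, 0, 0, 0, 0]

```text
clock: 11.78
position: [649.1, 40.1, 176.6]
eef_rot: [0.643, 0.294, 0.643, -0.294]
force: [0.3, -0.3, -0.6]
finger_gap: 0.15
```

```bash
python3 chk.py w17
```

```text
t 11.78 p [649.05  40.09 176.61] yaw -49.16 tilt -0.0003 -0.0001 F [ 0.33 -0.28 -0.57] T [ 0.009 -0.01  -0.015] gap 0.15
F tool avg x(down) y(fwd) z(lat) [ 0.49 -0.02  0.07] T [ 0.011  0.02  -0.021]
lat sleeve -1.03 lug -0.76 front 11.83  rodtopz(95%) 157.41 sleeve top z 165.12
nearest rod y 11.1
y,img lat,img-path [(13, np.float64(-0.1), np.float64(0.38)), (18, np.float64(-1.0), np.float64(0.12)), (23, np.float64(-2.0), np.float64(0.1)), (28, np.float64(-3.3), np.float64(-0.02)), (33, np.float64(-4.8), np.float64(0.05)), (38, np.float64(-6.9), np.float64(-0.22)), (43, np.float64(-9.1), np.float64(-0.06)), (48, np.float64(-12.1), np.float64(-0.27)), (53, np.float64(-15.4), np.float64(-0.21)), (58, np.float64(-19.5), np.float64(-0.1)), (63, np.float64(-24.5), np.float64(-0.06)), (68, np.float64(-30.9), np.float64(-0.53)), (73, np.float64(-37.8), np.float64(-0.21)), (78, np.float64(-46.4), np.float64(-1.04))]
path lat in sleeve at y=-12,-6,0,6,12: [-0.38, -0.2, -0.03, -0.04, -0.38]
s 79.1 lat err (path-tcp) -0.24 yaw err -0.41 sag 0.44
[[1,0.0,0.076,-0.007,-0.09],[1,0.0,0.075,-0.001,-0.19],[1,0.0,0.074,-0.0,-0.23],[1,0.0,0.075,-0.0,-0.25],[1,0.0,0.074,-0.0,-0.27]]
```

Request:
send_rows:
  targets:
    - [1, 0, 0.075, -0.005, -0.12]
    - [1, 0, 0.075, 0, -0.2]
    - [1, 0, 0.075, 0, -0.23]
    - [1, 0, 0, 0, 0]
    - [1, 0, 0, 0, 0]
    - [1, 0, 0, 0, 0]

```text
clock: 12.33
position: [655.6, 46.3, 176.6]
eef_rot: [0.652, 0.273, 0.652, -0.273]
force: [0.3, -0.0, -0.9]
finger_gap: 0.155
```

```bash
python3 chk.py w18
```

```text
t 12.33 p [655.62  46.26 176.6 ] yaw -45.38 tilt -0.0003 -0.0001 F [ 0.27 -0.01 -0.94] T [ 0.012 -0.006  0.011] gap 0.155
F tool avg x(down) y(fwd) z(lat) [ 0.81 -0.14  0.29] T [-0.027  0.004  0.013]
lat sleeve -1.04 lug -0.73 front 11.83  rodtopz(95%) 157.40 sleeve top z 165.11
nearest rod y 11.2
y,img lat,img-path [(13, np.float64(-0.7), np.float64(-0.08)), (18, np.float64(-1.6), np.float64(-0.17)), (23, np.float64(-2.5), np.float64(0.09)), (28, np.float64(-3.9), np.float64(0.11)), (33, np.float64(-6.0), np.float64(-0.17)), (38, np.float64(-8.2), np.float64(-0.17)), (43, np.float64(-11.0), np.float64(-0.18)), (48, np.float64(-14.0), np.float64(0.15)), (53, np.float64(-18.1), np.float64(0.1)), (58, np.float64(-22.9), np.float64(0.19)), (63, np.float64(-28.9), np.float64(-0.2)), (68, np.float64(-35.7), np.float64(-0.32)), (73, np.float64(-42.9), np.float64(0.04)), (78, np.float64(-50.2), np.float64(-2.36))]
path lat in sleeve at y=-12,-6,0,6,12: [-0.53, -0.03, 0.21, 0.07, -0.47]
s 88.1 lat err (path-tcp) -0.16 yaw err -0.3 sag 0.74
[[1,0.0,0.076,-0.004,-0.21],[1,0.0,0.075,-0.0,-0.27],[1,0.0,0.074,-0.0,-0.27],[1,0.0,0.075,-0.0,-0.28],[1,0.0,0.075,-0.0,-0.27]]
```

No contact force, so I'll continue.

Request:
send_rows:
  targets:
    - [1, 0, 0.075, -0.004, -0.23]
    - [1, 0, 0.075, 0, -0.27]
    - [1, 0, 0.075, 0, -0.27]
    - [1, 0, 0, 0, 0]
    - [1, 0, 0, 0, 0]
    - [1, 0, 0, 0, 0]

```text
clock: 12.88
position: [661.7, 52.8, 176.7]
eef_rot: [0.664, 0.242, 0.664, -0.243]
force: [-1.1, 0.2, -1.3]
finger_gap: 0.154
```

```bash
python3 chk.py w19
```

```text
t 12.88 p [661.7   52.79 176.71] yaw -40.11 tilt -0.0002 0.0 F [-1.05  0.24 -1.34] T [ 0.001  0.013 -0.013] gap 0.154
F tool avg x(down) y(fwd) z(lat) [ 1.17  0.31 -0.73] T [ 0.005  0.019 -0.027]
lat sleeve -1.12 lug -0.78 front 11.93  rodtopz(95%) 157.47 sleeve top z 165.23
nearest rod y 11.2
y,img lat,img-path [(13, np.float64(-0.7), np.float64(0.0)), (18, np.float64(-1.6), np.float64(-0.03)), (23, np.float64(-2.6), np.float64(0.16)), (28, np.float64(-4.3), np.float64(0.07)), (33, np.float64(-6.3), np.float64(-0.0)), (38, np.float64(-8.8), np.float64(0.1)), (43, np.float64(-11.5), np.float64(0.39)), (48, np.float64(-14.8), np.float64(0.74)), (53, np.float64(-19.5), np.float64(0.41)), (58, np.float64(-24.7), np.float64(0.21)), (63, np.float64(-30.5), np.float64(0.05)), (68, np.float64(-36.9), np.float64(0.03)), (73, np.float64(-43.1), np.float64(0.43)), (78, np.float64(-49.5), np.float64(-1.8))]
path lat in sleeve at y=-12,-6,0,6,12: [-0.59, 0.02, 0.24, 0.06, -0.51]
s 97.0 lat err (path-tcp) -0.15 yaw err -0.19 sag 0.78
[[1,0.0,0.075,-0.004,-0.25],[1,0.0,0.075,-0.0,-0.28],[1,0.0,0.075,-0.0,-0.28],[1,0.0,0.074,-0.0,-0.28],[1,0.0,0.074,-0.0,-0.29]]
```

Request:
send_rows:
  targets:
    - [1, 0, 0.075, -0.006, -0.25]
    - [1, 0, 0.075, -0.002, -0.28]
    - [1, 0, 0.075, 0, -0.28]
    - [1, 0, 0, 0, 0]
    - [1, 0, 0, 0, 0]
    - [1, 0, 0, 0, 0]

```text
clock: 13.43
position: [667.0, 59.9, 176.8]
eef_rot: [0.675, 0.21, 0.675, -0.21]
force: [0.6, -0.0, -1.1]
finger_gap: 0.152
```

```bash
python3 chk.py w20
```

```text
t 13.43 p [666.99  59.94 176.76] yaw -34.59 tilt -0.0001 0.0001 F [ 0.64 -0.02 -1.08] T [ 0.005 -0.021 -0.037] gap 0.152
F tool avg x(down) y(fwd) z(lat) [ 0.57 -0.47  0.27] T [ 0.036 -0.018  0.02 ]
lat sleeve -1.09 lug -0.83 front 12.03  rodtopz(95%) 157.34 sleeve top z 165.15
nearest rod y 11.2
y,img lat,img-path [(13, np.float64(-0.7), np.float64(-0.05)), (18, np.float64(-1.4), np.float64(0.22)), (23, np.float64(-2.6), np.float64(0.28)), (28, np.float64(-4.5), np.float64(0.17)), (33, np.float64(-6.6), np.float64(0.33)), (38, np.float64(-9.2), np.float64(0.56)), (43, np.float64(-12.0), np.float64(0.98)), (48, np.float64(-15.5), np.float64(1.26)), (53, np.float64(-20.9), np.float64(0.23)), (58, np.float64(-25.6), np.float64(0.34)), (63, np.float64(-31.2), np.float64(0.04)), (68, np.float64(-36.6), np.float64(0.06)), (73, np.float64(-41.5), np.float64(0.68)), (78, np.float64(-46.9), np.float64(-0.58))]
path lat in sleeve at y=-12,-6,0,6,12: [-0.43, 0.18, 0.39, 0.2, -0.42]
s 106.0 lat err (path-tcp) -0.02 yaw err -0.06 sag 0.81
[[1,0.0,0.075,-0.0,-0.27],[1,0.0,0.075,-0.0,-0.29],[1,0.0,0.074,-0.0,-0.3],[1,0.0,0.074,-0.0,-0.32],[1,0.0,0.074,-0.0,-0.33]]
```

Request:
send_rows:
  targets:
    - [1, 0, 0.075, 0, -0.27]
    - [1, 0, 0.075, 0, -0.29]
    - [1, 0, 0.075, 0, -0.3]
    - [1, 0, 0, 0, 0]
    - [1, 0, 0, 0, 0]
    - [1, 0, 0, 0, 0]

```text
clock: 13.98
position: [671.9, 67.6, 176.8]
eef_rot: [0.685, 0.175, 0.685, -0.175]
force: [0.3, 0.7, 0.7]
finger_gap: 0.153
```

```bash
python3 chk.py w21
```

```text
t 13.98 p [671.88  67.56 176.79] yaw -28.68 tilt 0.0 0.0001 F [0.25 0.67 0.7 ] T [ 0.141 -0.037 -0.01 ] gap 0.153
F tool avg x(down) y(fwd) z(lat) [-0.48  0.5  -0.11] T [0.023 0.03  0.108]
lat sleeve -1.20 lug -0.87 front 12.18  rodtopz(95%) 157.42 sleeve top z 165.34
nearest rod y 11.3
y,img lat,img-path [(13, np.float64(-0.7), np.float64(0.21)), (18, np.float64(-1.6), np.float64(0.43)), (23, np.float64(-3.2), np.float64(0.41)), (28, np.float64(-4.9), np.float64(0.71)), (33, np.float64(-7.0), np.float64(0.98)), (38, np.float64(-10.0), np.float64(0.82)), (43, np.float64(-13.1), np.float64(1.02)), (48, np.float64(-17.0), np.float64(0.83)), (53, np.float64(-21.7), np.float64(0.19)), (58, np.float64(-25.9), np.float64(0.37)), (63, np.float64(-30.2), np.float64(0.49)), (68, np.float64(-34.8), np.float64(0.34)), (73, np.float64(-42.6), np.float64(-3.15)), (78, np.float64(-43.0), np.float64(0.73))]
path lat in sleeve at y=-12,-6,0,6,12: [-0.6, 0.03, 0.24, 0.01, -0.7]
s 115.1 lat err (path-tcp) -0.21 yaw err 0.13 sag 0.9
[[1,0.0,0.074,-0.006,-0.34],[1,0.0,0.075,-0.0,-0.33],[1,0.0,0.074,-0.0,-0.34],[1,0.0,0.075,-0.0,-0.36],[1,0.0,0.074,0.0,-0.37]]
```

Request:
send_rows:
  targets:
    - [1, -0.006, 0.075, -0.002, -0.33]
    - [1, 0, 0.075, 0, -0.33]
    - [1, 0, 0, 0, 0]
    - [1, 0, 0, 0, 0]
    - [1, 0, 0, 0, 0]

```text
clock: 14.45
position: [674.5, 72.8, 176.9]
eef_rot: [0.691, 0.148, 0.691, -0.148]
force: [0.3, 0.0, -1.5]
finger_gap: 0.153
```

```bash
python3 chk.py w22
```

```text
t 14.45 p [674.53  72.84 176.91] yaw -24.16 tilt -0.0002 -0.0001 F [ 0.26  0.03 -1.47] T [ 0.062  0.003 -0.012] gap 0.153
F tool avg x(down) y(fwd) z(lat) [0.64 0.22 0.09] T [0.013 0.056 0.088]
lat sleeve -1.16 lug -0.86 front 12.19  rodtopz(95%) 157.41 sleeve top z 165.43
nearest rod y 11.4
y,img lat,img-path [(13, np.float64(-0.8), np.float64(0.28)), (18, np.float64(-1.7), np.float64(0.58)), (23, np.float64(-3.2), np.float64(0.58)), (28, np.float64(-4.8), np.float64(0.99)), (33, np.float64(-7.0), np.float64(1.18)), (38, np.float64(-10.1), np.float64(0.84)), (43, np.float64(-13.1), np.float64(0.89)), (48, np.float64(-16.7), np.float64(0.81)), (53, np.float64(-20.6), np.float64(0.55)), (58, np.float64(-24.6), np.float64(0.36)), (63, np.float64(-28.4), np.float64(0.3)), (68, np.float64(-32.1), np.float64(0.32)), (73, np.float64(-38.8), np.float64(-2.81)), (78, np.float64(-37.7), np.float64(1.96))]
path lat in sleeve at y=-12,-6,0,6,12: [-0.72, -0.02, 0.23, 0.0, -0.78]
s 121.0 lat err (path-tcp) -0.26 yaw err 0.02 sag 0.99
[[1,0.0,0.075,-0.006,-0.35],[1,0.0,0.074,-0.0,-0.36],[1,0.0,0.074,0.0,-0.37],[1,0.0,0.074,0.0,-0.37],[1,0.0,0.075,-0.0,-0.37]]
```

```bash
cat > cmp.py <<'E'
from path import *
import cl2,sys
def world(tag,p,yaw,bl):
    c=load(tag); P,u,v=cloud(c); b=c['image'][v,u].astype(int); sat=b.max(1)-b.min(1)
    th=np.radians(yaw); z=np.array([np.cos(th),np.sin(th)]); y=np.array([-z[1],z[0]])
    m=(P[:,2]>140)&(P[:,2]<166)&(P[:,0]>560)&(P[:,0]<720)&(P[:,1]>-40)&(P[:,1]<160)&(sat<40)&((P[:,:2]-p)@y>13)
    X=onz(c,np.c_[u[m],v[m]],152.0)[:,:2]-bl*z
    out={}
    for s in range(84,208,4):
        i=np.argmin(abs(S-s)); t=C[min(i+20,len(C)-1)]-C[i-20]; t/=np.linalg.norm(t); n=np.array([t[1],-t[0]]) # right
        r=X-C[i]; k=(abs(r@t)<2.5)&(abs(r@n)<9)
        if k.sum()>40 and (r[k]@t).max()>1.5 and (r[k]@t).min()<-1.5: l=r[k]@n; out[s]=(round(np.percentile(l,[3,97]).mean(),2),round(l.max()-l.min(),1))
    return out
D=[('w1',[567.36,78.92],-79.59,-1.0),('w13',[607.95,6.29],-50.32,-1.04),('w17',[649.05,40.09],-49.16,-1.03),('w18',[655.62,46.26],-45.38,-1.04),('w19',[661.7,52.79],-40.11,-1.12),('w20',[666.99,59.94],-34.59,-1.09),('w21',[671.88,67.56],-28.68,-1.2),('w22',[674.53,72.84],-24.16,-1.16)]
R={t:world(t,np.array(p),y,b) for t,p,y,b in D}
for s in range(84,208,4):
    i=np.argmin(abs(S-s)); print(s,C[i].round(1),[R[t].get(s) and tuple(map(float,R[t][s])) for t in R])
E
python3 cmp.py
```

```text
84 [652.7  43.3] [(-0.35, 9.9), (0.18, 9.3), None, None, None, None, None, None]
88 [655.7  46. ] [(-0.3, 10.1), (0.33, 9.8), None, None, None, None, None, None]
92 [658.5  48.9] [(-0.31, 10.1), (0.24, 10.0), (0.53, 9.8), None, None, None, None, None]
96 [661.2  51.8] [(-0.29, 10.3), (0.18, 10.0), (0.27, 10.0), None, None, None, None, None]
100 [663.8  54.9] [(-0.47, 10.4), (0.0, 10.1), (0.11, 9.9), None, None, None, None, None]
104 [666.2  58.1] [(-0.75, 9.9), (-0.13, 10.0), (0.0, 9.9), (0.02, 9.9), None, None, None, None]
108 [668.4  61.4] [(-0.53, 9.3), (-0.05, 10.1), (-0.01, 9.9), (0.07, 9.8), None, None, None, None]
112 [670.6  64.8] [(-0.54, 9.2), (-0.04, 9.9), (0.12, 9.9), (0.03, 9.9), (0.23, 9.8), None, None, None]
116 [672.5  68.3] [(-0.47, 9.2), (0.05, 9.9), (0.12, 10.0), (0.07, 9.8), (0.17, 10.0), None, None, None]
120 [674.3  71.8] [(-0.63, 10.0), (-0.1, 10.0), (0.09, 10.0), (0.1, 10.0), (0.15, 9.9), (0.22, 9.9), None, None]
124 [675.9  75.5] [(-0.7, 10.1), (-0.2, 9.9), (0.05, 10.0), (0.08, 9.8), (0.21, 9.8), (0.22, 9.9), None, None]
128 [677.3  79.3] [(-0.59, 10.4), (-0.
[... 1820 characters left out ...]
6, 9.7), (0.25, 10.1), (-0.05, 10.0), (0.06, 10.2), (0.22, 10.1), (0.47, 10.2)]
188 [675.2 138.3] [(-0.49, 9.2), (-3.52, 3.0), (-0.08, 10.2), (0.29, 10.2), (0.33, 10.5), (0.04, 10.1), (0.17, 10.1), (0.28, 10.0)]
192 [674.3 142.3] [(-0.27, 9.1), None, (-0.04, 10.3), (0.13, 9.6), (0.48, 10.1), (0.05, 10.1), (0.31, 10.1), (0.33, 10.1)]
196 [673.4 146.2] [(-0.39, 9.8), None, (0.21, 10.2), (0.11, 10.1), (0.49, 10.2), (0.43, 10.0), (0.31, 10.1), (0.4, 10.1)]
200 [672.6 150. ] [(-0.26, 9.8), None, (0.16, 10.0), (0.05, 10.4), (0.32, 9.9), (0.49, 10.0), (0.31, 10.2), (0.36, 10.1)]
204 [671.8 154. ] [(-0.16, 10.3), None, (0.02, 9.7), (0.25, 10.2), (0.13, 10.2), (0.57, 10.1), (0.45, 9.9), (0.34, 10.2)]
```

```bash
python3 - <<'E'
s=open('path.py').read()
s=s.replace("def best(","""_cs=[0,108,116,124,132,136,140,144,148,152,156,160,164,168,172,176,180,184,188,192,240]
_cl=[0,0,.12,.2,.3,.4,.53,.67,.85,1.0,1.08,1.05,.87,.67,.52,.48,.42,.4,.33,.33,.33]
_t=np.gradient(C,axis=0); _t/=np.linalg.norm(_t,axis=1)[:,None]
from scipy.interpolate import PchipInterpolator as _P
C=C+_P(_cs,_cl)(S)[:,None]*np.c_[_t[:,1],-_t[:,0]]
def best(""",1)
open('path.py','w').write(s)
E
python3 path.py | sed -n 10,30p; python3 chk.py w23
```

```text
88 [655.4  46.3] -45.7 sag 0.74
96 [660.9  52.1] -41.0 sag 0.78
104 [665.9  58.3] -36.1 sag 0.74
112 [670.3  65. ] -31.3 sag 0.84
120 [674.  72.] -25.6 sag 0.99
128 [677.1  79.3] -19.3 sag 0.99
136 [679.3  87. ] -13.2 sag 0.95
144 [680.7  94.9] -7.3 sag 0.95
152 [681.3 102.9] -0.8 sag 1.18
160 [680.9 110.9] 6.3 sag 1.16
168 [679.8 118.9] 11.0 sag 0.59
176 [678.3 126.7] 12.8 sag 0.17
184 [676.5 134.6] 13.3 sag 0.11
192 [674.7 142.3] 12.8 sag 0.15
200 [673.  150.1] 12.0 sag 0.11
208 [671.3 158. ] 11.5 sag 0.07
216 [669.8 165.8] 11.2 sag 0.03
t 14.5 p [674.51  72.85 176.93] yaw -24.14 tilt -0.0002 -0.0001 F [0.09 0.28 0.2 ] T [ 0.144  0.028 -0.015] gap 0.153
F tool avg x(down) y(fwd) z(lat) [0.09 0.34 0.02] T [-0.002  0.076  0.066]
lat sleeve -1.12 lug -0.83 front 12.12  rodtopz(95%) 157.44 sleeve top z 165.44
nearest rod y 11.3
y,img lat,img-path [(13, np.float64(-0.8), np.float64(-0.14)), (18, np.float64(-1.7), np.float64(-0.01)), (23, np.float64(-3.3), np.float64(-0.22)), (28, np.float64(-4.8), np.float64(-0.09)), (33, np.float64(-7.0), np.float64(-0.11)), (38, np.float64(-10.1), np.float64(-0.44)), (43, np.float64(-13.1), np.float64(-0.05)), (48, np.float64(-16.5), np.float64(0.29)), (53, np.float64(-20.4), np.float64(0.11)), (58, np.float64(-24.4), np.float64(-0.04)), (63, np.float64(-28.4), np.float64(-0.13)), (68, np.float64(-31.9), np.float64(-0.0)), (73, np.float64(-38.6), np.float64(-2.99)), (78, np.float64(-37.7), np.float64(1.44))]
path lat in sleeve at y=-12,-6,0,6,12: [-0.7, 0.11, 0.43, 0.26, -0.42]
s 121.0 lat err (path-tcp) -0.07 yaw err -0.69 sag 0.99
[[1,0.0,0.075,-0.001,-0.24],[1,0.0,0.074,0.0,-0.34],[1,0.0,0.075,0.0,-0.34],[1,0.0,0.075,0.0,-0.34],[1,0.0,0.076,0.0,-0.33]]
```

Request:
send_rows:
  targets:
    - [1, -0.008, 0.075, 0, -0.25]
    - [1, 0, 0.075, 0, -0.34]
    - [1, 0, 0.075, 0, -0.34]
    - [1, 0, 0, 0, 0]
    - [1, 0, 0, 0, 0]
    - [1, 0, 0, 0, 0]

```text
clock: 15.05
position: [677.9, 81.1, 177.2]
eef_rot: [0.699, 0.109, 0.699, -0.109]
force: [-0.4, 0.1, -1.8]
finger_gap: 0.153
```

```bash
python3 chk.py w24
```

```text
t 15.05 p [677.92  81.14 177.18] yaw -17.77 tilt -0.0003 -0.0002 F [-0.39  0.15 -1.84] T [0.011 0.057 0.037] gap 0.153
F tool avg x(down) y(fwd) z(lat) [ 1.44 -0.13 -0.19] T [-0.003  0.064  0.003]
lat sleeve -1.23 lug -0.93 front 12.28  rodtopz(95%) 157.59 sleeve top z 165.58
nearest rod y 11.3
y,img lat,img-path [(13, np.float64(-1.0), np.float64(-0.08)), (18, np.float64(-1.7), np.float64(0.28)), (23, np.float64(-3.2), np.float64(0.09)), (28, np.float64(-5.4), np.float64(-0.23)), (33, np.float64(-7.7), np.float64(-0.01)), (38, np.float64(-10.4), np.float64(0.1)), (43, np.float64(-13.1), np.float64(0.26)), (48, np.float64(-16.1), np.float64(0.27)), (53, np.float64(-19.1), np.float64(0.4)), (58, np.float64(-22.0), np.float64(0.46)), (63, np.float64(-25.1), np.float64(0.2)), (68, np.float64(-32.2), np.float64(-4.03)), (73, np.float64(-34.8), np.float64(-3.85)), (78, np.float64(-31.0), np.float64(2.72))]
path lat in sleeve at y=-12,-6,0,6,12: [-0.73, 0.02, 0.27, 0.03, -0.69]
s 130.0 lat err (path-tcp) -0.22 yaw err -0.04 sag 0.98
[[1,0.0,0.074,-0.006,-0.33],[1,0.0,0.075,0.0,-0.33],[1,0.0,0.076,0.0,-0.32],[1,0.0,0.075,-0.0,-0.32],[1,0.0,0.076,-0.001,-0.33]]
```

Smooth so far; continuing.

Request:
send_rows:
  targets:
    - [1, 0, 0.075, -0.003, -0.33]
    - [1, 0, 0.075, 0, -0.33]
    - [1, 0, 0.075, 0, -0.32]
    - [1, 0, 0, 0, 0]
    - [1, 0, 0, 0, 0]
    - [1, 0, 0, 0, 0]

```text
clock: 15.6
position: [680.2, 89.9, 177.3]
eef_rot: [0.704, 0.068, 0.704, -0.068]
force: [-1.0, -0.4, -1.8]
finger_gap: 0.15
```

```bash
python3 chk.py w25
```

```text
t 15.6 p [680.21  89.87 177.27] yaw -11.03 tilt -0.0001 -0.0001 F [-1.01 -0.4  -1.79] T [0.053 0.106 0.03 ] gap 0.15
F tool avg x(down) y(fwd) z(lat) [ 1.33 -0.28 -1.09] T [-0.038  0.117  0.047]
lat sleeve -1.16 lug -0.87 front 12.44  rodtopz(95%) 159.35 sleeve top z 165.62
nearest rod y 11.5
y,img lat,img-path [(13, np.float64(-1.2), np.float64(-0.29)), (18, np.float64(-2.0), np.float64(0.09)), (23, np.float64(-3.8), np.float64(-0.09)), (28, np.float64(-5.5), np.float64(0.25)), (33, np.float64(-7.6), np.float64(0.23)), (38, np.float64(-9.8), np.float64(0.27)), (43, np.float64(-11.9), np.float64(0.45)), (48, np.float64(-14.3), np.float64(0.38)), (53, np.float64(-16.0), np.float64(0.8)), (58, np.float64(-18.6), np.float64(0.35)), (63, np.float64(-24.9), np.float64(-3.82)), (68, np.float64(-27.1), np.float64(-3.94)), (73, np.float64(-22.6), np.float64(2.54)), (78, np.float64(-23.3), np.float64(3.89))]
path lat in sleeve at y=-12,-6,0,6,12: [-0.72, -0.02, 0.21, -0.03, -0.7]
s 139.0 lat err (path-tcp) -0.26 yaw err 0.0 sag 0.93
[[1,0.0,0.075,-0.007,-0.32],[1,0.0,0.076,-0.001,-0.33],[1,0.0,0.075,-0.0,-0.34],[1,0.0,0.075,-0.001,-0.37],[1,0.0,0.075,-0.0,-0.39]]
```

Request:
send_rows:
  targets:
    - [1, 0, 0.05, -0.01, -0.22]
    - [1, 0, 0.06, 0, -0.28]
    - [1, 0, 0.05, 0, -0.23]
    - [1, 0, 0, 0, 0]
    - [1, 0, 0, 0, 0]
    - [1, 0, 0, 0, 0]

```text
clock: 16.15
position: [680.9, 96.4, 177.2]
eef_rot: [0.706, 0.037, 0.706, -0.037]
force: [-0.6, 0.0, -0.5]
finger_gap: 0.158
```

```bash
python3 chk.py w26
```

```text
t 16.15 p [680.92  96.41 177.22] yaw -5.95 tilt -0.0002 -0.0001 F [-0.64  0.   -0.5 ] T [-0.02   0.001 -0.006] gap 0.158
F tool avg x(down) y(fwd) z(lat) [ 0.59 -0.01 -0.37] T [0.018 0.005 0.013]
lat sleeve -1.17 lug -0.85 front 12.50  rodtopz(95%) 160.62 sleeve top z 165.61
nearest rod y 11.6
y,img lat,img-path [(14, np.float64(-0.7), np.float64(0.02)), (19, np.float64(-1.9), np.float64(0.17)), (24, np.float64(-3.5), np.float64(0.08)), (29, np.float64(-5.1), np.float64(0.15)), (34, np.float64(-6.9), np.float64(0.13)), (39, np.float64(-8.2), np.float64(0.55)), (44, np.float64(-9.9), np.float64(0.62)), (49, np.float64(-11.5), np.float64(0.72)), (54, np.float64(-13.2), np.float64(0.61)), (59, np.float64(-19.1), np.float64(-3.68)), (64, np.float64(-20.3), np.float64(-3.29)), (69, np.float64(-18.1), np.float64(0.44)), (74, np.float64(-15.9), np.float64(4.2)), (79, np.float64(-27.8), np.float64(-6.24))]
path lat in sleeve at y=-12,-6,0,6,12: [-0.5, 0.22, 0.47, 0.29, -0.46]
s 145.5 lat err (path-tcp) -0.02 yaw err -0.21 sag 1.0
[[1,0.0,0.076,-0.001,-0.32],[1,0.0,0.075,-0.001,-0.37],[1,0.0,0.075,0.0,-0.39],[1,0.0,0.075,0.0,-0.4],[1,0.0,0.075,0.001,-0.36]]
```

Request:
send_rows:
  targets:
    - [1, 0, 0.05, -0.001, -0.22]
    - [1, 0, 0.05, 0, -0.24]
    - [1, 0, 0.05, 0, -0.25]
    - [1, 0, 0, 0, 0]
    - [1, 0, 0, 0, 0]
    - [1, 0, 0, 0, 0]

```text
clock: 16.7
position: [681.3, 102.5, 177.2]
eef_rot: [0.707, 0.007, 0.707, -0.007]
force: [-0.6, 0.8, -0.8]
finger_gap: 0.154
```

```bash
python3 chk.py w27
```

```text
t 16.7 p [681.32 102.46 177.25] yaw -1.06 tilt -0.0 -0.0001 F [-0.62  0.83 -0.83] T [ 0.041  0.061 -0.036] gap 0.154
F tool avg x(down) y(fwd) z(lat) [ 1.06  0.64 -0.44] T [0.033 0.067 0.042]
lat sleeve -1.14 lug -0.85 front 12.59  rodtopz(95%) 163.17 sleeve top z 165.58
nearest rod y 11.6
y,img lat,img-path [(14, np.float64(-1.0), np.float64(-0.04)), (19, np.float64(-2.0), np.float64(0.15)), (24, np.float64(-3.1), np.float64(0.2)), (29, np.float64(-4.4), np.float64(0.12)), (34, np.float64(-5.6), np.float64(0.3)), (39, np.float64(-6.6), np.float64(0.52)), (44, np.float64(-7.8), np.float64(0.54)), (49, np.float64(-9.0), np.float64(0.52)), (54, np.float64(-10.0), np.float64(0.68)), (59, np.float64(-15.5), np.float64(-3.71)), (69, np.float64(-9.9), np.float64(4.0)), (74, np.float64(-20.5), np.float64(-5.46)), (79, np.float64(-18.9), np.float64(-2.83)), (84, np.float64(-18.8), np.float64(-1.52))]
path lat in sleeve at y=-12,-6,0,6,12: [-0.57, 0.19, 0.52, 0.27, -0.63]
s 151.6 lat err (path-tcp) -0.07 yaw err -0.14 sag 1.17
[[1,0.0,0.076,-0.002,-0.37],[1,0.0,0.075,0.0,-0.4],[1,0.0,0.075,0.0,-0.37],[1,0.0,0.075,0.001,-0.31],[1,0.0,0.075,0.001,-0.23]]
```

Request:
send_rows:
  targets:
    - [1, 0, 0.05, -0.001, -0.24]
    - [1, 0, 0.05, 0, -0.26]
    - [1, 0, 0.05, 0, -0.26]
    - [1, 0, 0, 0, 0]
    - [1, 0, 0, 0, 0]
    - [1, 0, 0, 0, 0]

```text
clock: 17.25
position: [681.2, 108.4, 177.3]
eef_rot: [0.707, -0.025, 0.707, 0.025]
force: [-0.7, 0.4, -0.5]
finger_gap: 0.154
```

```bash
python3 chk.py w28
```

```text
t 17.25 p [681.21 108.36 177.29] yaw 4.12 tilt 0.0 -0.0001 F [-0.7   0.41 -0.51] T [ 0.065  0.15  -0.012] gap 0.154
F tool avg x(down) y(fwd) z(lat) [ 0.02  0.55 -0.7 ] T [-0.001  0.145  0.082]
lat sleeve -1.10 lug -0.82 front 12.62  rodtopz(95%) 164.09 sleeve top z 165.70
nearest rod y 11.7
y,img lat,img-path [(14, np.float64(-0.8), np.float64(0.1)), (19, np.float64(-1.6), np.float64(-0.04)), (24, np.float64(-2.3), np.float64(0.09)), (29, np.float64(-2.9), np.float64(0.32)), (34, np.float64(-3.5), np.float64(0.5)), (39, np.float64(-4.1), np.float64(0.63)), (44, np.float64(-5.0), np.float64(0.45)), (49, np.float64(-5.6), np.float64(0.53)), (54, np.float64(-5.9), np.float64(0.87)), (59, np.float64(-7.1), np.float64(0.3)), (64, np.float64(-6.3), np.float64(1.71)), (69, np.float64(-12.5), np.float64(-3.92)), (74, np.float64(-11.3), np.float64(-2.05)), (79, np.float64(-10.9), np.float64(-0.99))]
path lat in sleeve at y=-12,-6,0,6,12: [-0.68, 0.2, 0.5, 0.17, -0.61]
s 157.4 lat err (path-tcp) -0.09 yaw err -0.02 sag 1.19
[[1,0.0,0.075,-0.002,-0.36],[1,0.0,0.075,0.001,-0.31],[1,0.0,0.075,0.001,-0.24],[1,0.0,0.075,0.002,-0.17],[1,0.0,0.075,0.002,-0.1]]
```

Request:
send_rows:
  targets:
    - [1, -0.004, 0.05, -0.003, -0.24]
    - [1, 0, 0.05, 0, -0.21]
    - [1, 0, 0.05, 0, -0.18]
    - [1, 0, 0, 0, 0]
    - [1, 0, 0, 0, 0]
    - [1, 0, 0, 0, 0]

```text
clock: 17.8
position: [680.5, 114.4, 177.3]
eef_rot: [0.705, -0.052, 0.705, 0.052]
force: [0.4, -0.1, -0.9]
finger_gap: 0.149
```

```bash
python3 chk.py w29
```

```text
t 17.8 p [680.51 114.42 177.34] yaw 8.5 tilt -0.0002 -0.0001 F [ 0.44 -0.11 -0.9 ] T [0.008 0.017 0.015] gap 0.149
F tool avg x(down) y(fwd) z(lat) [1.22 0.15 0.11] T [ 0.008 -0.018  0.027]
lat sleeve -1.10 lug -0.83 front 12.70  rodtopz(95%) 164.15 sleeve top z 165.87
nearest rod y 11.7
y,img lat,img-path [(14, np.float64(-0.6), np.float64(-0.14)), (19, np.float64(-0.6), np.float64(0.19)), (24, np.float64(-1.0), np.float64(0.36)), (29, np.float64(-1.3), np.float64(0.44)), (34, np.float64(-1.6), np.float64(0.47)), (39, np.float64(-2.1), np.float64(0.22)), (44, np.float64(-2.2), np.float64(0.45)), (54, np.float64(-2.7), np.float64(0.36)), (59, np.float64(-1.5), np.float64(1.82)), (64, np.float64(-6.7), np.float64(-3.08)), (69, np.float64(-4.8), np.float64(-0.92)), (79, np.float64(-4.7), np.float64(-0.29))]
path lat in sleeve at y=-12,-6,0,6,12: [-0.44, 0.31, 0.42, 0.1, -0.28]
s 163.5 lat err (path-tcp) -0.03 yaw err 0.31 sag 0.97
[[1,0.0,0.077,-0.0,-0.28],[1,0.0,0.075,0.002,-0.17],[1,0.0,0.075,0.002,-0.1],[1,0.0,0.075,0.001,-0.07],[1,0.0,0.074,0.0,-0.05]]
```

Request:
send_rows:
  targets:
    - [1, 0, 0.05, 0.002, -0.17]
    - [1, 0, 0.05, 0.002, -0.14]
    - [1, 0, 0.05, 0.002, -0.1]
    - [1, 0, 0.05, 0.002, -0.05]
    - [1, 0, 0, 0, 0]
    - [1, 0, 0, 0, 0]
    - [1, 0, 0, 0, 0]

```text
clock: 18.43
position: [679.4, 122.4, 177.4]
eef_rot: [0.703, -0.072, 0.703, 0.072]
force: [0.5, -0.1, -0.7]
finger_gap: 0.155
```

```bash
python3 chk.py w30
```

```text
t 18.43 p [679.43 122.36 177.36] yaw 11.69 tilt -0.0001 -0.0001 F [ 0.52 -0.07 -0.72] T [-0.038 -0.009  0.003] gap 0.155
F tool avg x(down) y(fwd) z(lat) [ 1.04 -0.08 -0.27] T [ 0.002  0.005 -0.025]
lat sleeve -1.04 lug -0.80 front 13.03  rodtopz(95%) 164.13 sleeve top z 165.86
nearest rod y 12.5
y,img lat,img-path [(15, np.float64(-0.0), np.float64(0.47)), (20, np.float64(-0.3), np.float64(0.29)), (25, np.float64(-0.3), np.float64(0.37)), (30, np.float64(-0.3), np.float64(0.41)), (35, np.float64(-0.3), np.float64(0.41)), (50, np.float64(-0.3), np.float64(0.3)), (55, np.float64(-0.6), np.float64(-0.03)), (60, np.float64(-0.6), np.float64(-0.07))]
path lat in sleeve at y=-12,-6,0,6,12: [-0.35, -0.1, -0.15, -0.22, -0.39]
s 171.5 lat err (path-tcp) -0.28 yaw err 0.38 sag 0.31
[[1,0.0,0.077,-0.006,-0.13],[1,0.0,0.075,0.0,-0.05],[1,0.0,0.074,0.0,-0.03],[1,0.0,0.075,0.0,-0.02],[1,0.0,0.075,0.001,0.0]]
```

View pics/w30.png

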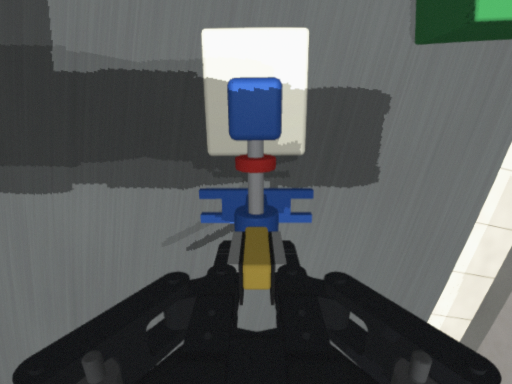

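The holder is aligned on the straight root, with the sleeve front near (257,210) and the red stop's near edge near (256,171).

```bash
cat > stop.py <<'E'
from hold import *
tag=sys.argv[1]
p,y,_=pose(); Q,u,v,yel,top,blue=hold(tag,p,y); c=load(tag); b=c['image'][v,u].astype(int)
red=(b[:,2]>b[:,1]+50)&(b[:,2]>b[:,0]+50)&(Q[:,0]>12)&(abs(Q[:,1])<25)&(Q[:,2]>-50)
print(red.sum(),np.percentile(Q[red],[1,5,25,50,75,95,99],axis=0).round(1).tolist())
hi=red&(Q[:,2]>-20); print('top of disc y',np.percentile(Q[hi,0],[1,5,50,95,99]).round(2) if hi.sum()>5 else '')
sl=blue&(Q[:,2]>-35)&(abs(Q[:,1]+1)<20); print('front',np.percentile(Q[sl,0],[95,98,99.5]).round(2))
E
python3 stop.py w30
```

```text
587 [[40.7, -13.2, -25.4], [41.2, -11.9, -21.8], [43.1, -7.5, -17.5], [45.4, -1.6, -15.1], [47.5, 4.3, -13.7], [48.6, 9.2, -12.7], [48.7, 10.5, -12.0]]
top of disc y [40.72 41.19 45.05 48.46 48.68]
front [12.76 13.03 59.98]
```

Request:
send_rows:
  targets:
    - [1, 0, 0.08, -0.005, -0.01]
    - [1, 0, 0.12, 0, 0]
    - [1, 0, 0.12, 0, 0]
    - [1, 0, 0.12, 0, 0]
    - [1, 0, 0.08, 0, 0]
    - [1, 0, 0, 0, 0]
    - [1, 0, 0, 0, 0]
    - [1, 0, 0, 0, 0]

```text
clock: 19.15
position: [675.0, 142.7, 177.4]
eef_rot: [0.703, -0.073, 0.703, 0.072]
force: [-0.7, -0.1, -0.7]
finger_gap: 0.154
```

```bash
python3 chk.py w31;python3 stop.py w31
```

```text
t 19.15 p [675.   142.67 177.42] yaw 11.76 tilt -0.0002 -0.0001 F [-0.72 -0.05 -0.75] T [-0.014  0.019  0.047] gap 0.154
F tool avg x(down) y(fwd) z(lat) [0.99 0.46 0.2 ] T [-0.044  0.01  -0.007]
lat sleeve -1.34 lug -0.79 front 59.37  rodtopz(95%) 164.55 sleeve top z 167.77
nearest rod y 59.4
y,img lat,img-path []
path lat in sleeve at y=-12,-6,0,6,12: [-0.09, -0.29, -0.44, -0.51, -0.51]
s 192.2 lat err (path-tcp) -0.37 yaw err 1.05 sag 0.15
[[1,0.0,0.078,-0.009,-0.1],[1,0.0,0.075,-0.0,0.05],[1,0.0,0.075,-0.0,0.04],[1,0.0,0.074,-0.0,0.03],[1,0.0,0.075,-0.0,0.02]]
595 [[20.2, -13.0, -29.2], [20.7, -11.7, -25.4], [23.0, -7.2, -18.6], [25.7, -1.6, -15.5], [27.6, 4.5, -13.9], [27.9, 9.0, -12.7], [28.2, 10.3, -12.2]]
top of disc y [20.23 20.7  24.88 27.85 28.07]
front [58.66 59.37 59.83]
```

Request:
send_rows:
  targets:
    - [1, 0, 0.06, 0, 0]
    - [1, 0, 0.06, 0, 0]
    - [1, 0, 0.03, 0, 0]
    - [1, 0, 0, 0, 0]
    - [1, 0, 0, 0, 0]

```text
clock: 19.62
position: [673.8, 148.6, 177.4]
eef_rot: [0.703, -0.073, 0.703, 0.072]
force: [0.7, -0.1, -1.0]
finger_gap: 0.151
```

Request:
send_rows:
  targets:
    - [1, 0, 0.025, 0, 0]
    - [1, 0, 0, 0, 0]
    - [1, 0, 0, 0, 0]

```text
clock: 19.87
position: [673.6, 149.5, 177.4]
eef_rot: [0.703, -0.072, 0.703, 0.072]
force: [0.4, 0.2, -1.1]
finger_gap: 0.152
```

```bash
python3 -c "
from h import *
rep();grab('wrist','w32');rep()";python3 stop.py w32
```

```text
t 19.87 p [673.59 149.52 177.4 ] yaw 11.76 tilt -0.0001 -0.0001 F [ 0.44  0.2  -1.14] T [-0.044  0.006  0.   ] gap 0.152
t 19.92 p [673.58 149.48 177.38] yaw 11.76 tilt -0.0001 -0.0001 F [ 0.45  0.35 -0.6 ] T [ 0.011 -0.042  0.022] gap 0.144
595 [[13.4, -13.1, -30.1], [13.9, -11.8, -26.6], [16.1, -7.3, -19.2], [18.7, -1.0, -15.8], [20.5, 4.6, -13.8], [20.9, 9.1, -12.7], [21.0, 10.4, -12.1]]
top of disc y [13.37 13.87 17.93 20.83 20.99]
front [58.5  59.24 59.73]
```

View pics/w32.png

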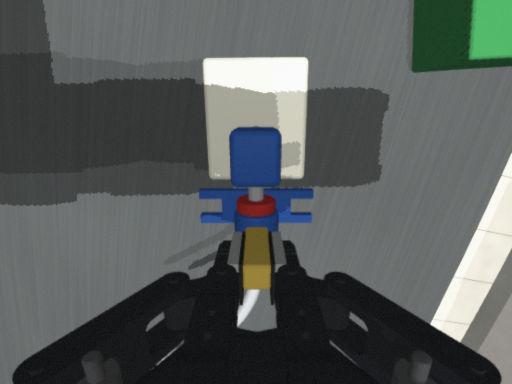

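The red stop at (257,203) is now almost touching the sleeve. I'll ease on in 0.6 mm steps and watch the forward force.

Request:
send_rows:
  targets:
    - [1, 0, 0.015, 0, 0]
    - [1, 0, 0, 0, 0]
    - [1, 0, 0, 0, 0]

```text
clock: 20.17
position: [673.5, 149.8, 177.4]
eef_rot: [0.703, -0.073, 0.703, 0.072]
force: [0.8, -2.1, -0.9]
finger_gap: 0.155
```

Request:
send_rows:
  targets:
    - [1, 0, 0.015, 0, 0]
    - [1, 0, 0, 0, 0]
    - [1, 0, 0, 0, 0]

```text
clock: 20.42
position: [673.5, 150.0, 177.5]
eef_rot: [0.703, -0.073, 0.703, 0.072]
force: [1.4, -5.4, -1.0]
finger_gap: 0.152
```

Request:
send_rows:
  targets:
    - [1, 0, 0.015, 0, 0]
    - [1, 0, 0, 0, 0]
    - [1, 0, 0, 0, 0]

```text
clock: 20.67
position: [673.5, 150.1, 177.5]
eef_rot: [0.703, -0.073, 0.703, 0.071]
force: [0.2, -7.1, 0.1]
finger_gap: 0.151
```

Request:
send_rows:
  targets:
    - [1, 0.012, -0.015, 0, 0]
    - [1, 0, 0, 0, 0]
    - [1, 0, 0, 0, 0]

```text
clock: 20.92
position: [673.5, 150.0, 177.2]
eef_rot: [0.704, -0.073, 0.703, 0.072]
force: [0.8, -4.9, 1.3]
finger_gap: 0.15
```

```bash
python3 -c "
from h import *
rep();grab('wrist','w33');rep()";python3 stop.py w33
```

```text
t 20.92 p [673.53 149.99 177.25] yaw 11.72 tilt -0.0012 0.0003 F [ 0.8  -4.86  1.26] T [-1.372 -0.093  0.038] gap 0.15
t 20.97 p [673.54 149.96 177.22] yaw 11.73 tilt -0.0013 0.0003 F [ 0.17 -6.    1.84] T [-1.347 -0.166  0.079] gap 0.15
593 [[12.8, -13.2, -29.3], [13.4, -11.8, -26.2], [15.6, -7.6, -19.0], [18.2, -1.6, -15.5], [20.0, 4.6, -13.8], [20.4, 9.0, -12.7], [20.6, 10.1, -12.2]]
top of disc y [12.82 13.22 17.46 20.31 20.54]
front [58.5  59.21 59.72]
```

Request:
send_rows:
  targets:
    - [1, 0, -0.01, 0, 0]
    - [1, 0, 0, 0, 0]
    - [0.5, 0, 0, 0, 0]
    - [0, 0, 0, 0, 0]
    - [-0.5, 0, 0, 0, 0]
    - [-1, 0, 0, 0, 0]
    - [-1, 0, 0, 0, 0]
    - [-1, 0, 0, 0, 0]
    - [-1, 0, 0, 0, 0]
    - [-1, 0, 0, 0, 0]

```text
clock: 21.8
position: [673.4, 150.4, 176.9]
eef_rot: [0.703, -0.072, 0.703, 0.072]
force: [-0.3, -0.5, -1.3]
finger_gap: 1.0
```

```bash
python3 -c "
from h import *
rep();grab('wrist','w34');rep()";python3 stop.py w34
```

```text
t 21.8 p [673.41 150.36 176.91] yaw 11.76 tilt -0.0 -0.0001 F [-0.25 -0.49 -1.29] T [ 0.002 -0.01   0.027] gap 1.0
t 21.85 p [673.41 150.33 176.93] yaw 11.76 tilt -0.0 -0.0001 F [-0.54 -0.15  0.45] T [ 0.041 -0.057  0.015] gap 0.998
591 [[12.3, -13.1, -28.9], [13.0, -11.7, -26.0], [15.3, -7.3, -18.4], [17.8, -1.0, -15.3], [19.7, 4.6, -13.4], [20.1, 9.0, -12.2], [20.3, 10.3, -11.7]]
top of disc y [12.31 12.87 17.1  20.02 20.19]
front [58.13 59.23 59.79]
```

View pics/w34.png

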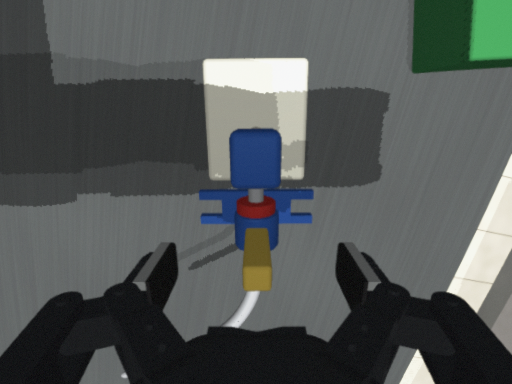

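Released: the lug is at (257,262), upright, and the sleeve meets the stop at about (257,215). I'll lift clear and then look again.

Request:
send_rows:
  targets:
    - [-1, -0.3, 0, 0, 0]
    - [-1, -0.7, 0, 0, 0]
    - [-1, -0.8, 0, 0, 0]
    - [-1, -0.5, -0.5, 0, 0]
    - [-1, 0, -0.8, 0, 0]
    - [-1, 0, 0, 0, 0]
    - [-1, 0, 0, 0, 0]
    - [-1, 0, 0, 0, 0]

```text
clock: 22.52
position: [683.8, 99.4, 268.5]
eef_rot: [0.703, -0.072, 0.704, 0.072]
force: [0.5, 0.3, -0.9]
finger_gap: 0.997
```

```bash
python3 -c "
from h import *
rep();c=grab('wrist','w35');grab('scene','s2');grab('top','t2')
a=cv2.imread('pics/w35.png'); s=cv2.imread('pics/s2.png'); t=cv2.imread('pics/t2.png')
cv2.imwrite('pics/w35z.png',cv2.resize(a[60:260,180:330],None,fx=3,fy=3,interpolation=cv2.INTER_CUBIC))
cv2.imwrite('pics/s2z.png',cv2.resize(s[130:240,240:390],None,fx=5,fy=5,interpolation=cv2.INTER_CUBIC))
"; python3 stop.py w35
```

```text
t 22.52 p [683.82  99.37 268.48] yaw 11.72 tilt 0.0003 -0.0008 F [ 0.47  0.26 -0.87] T [ 0.014 -0.041  0.013] gap 0.997Traceback (most recent call last):
  File "stop.py", line 5, in <module>
    print(red.sum(),np.percentile(Q[red],[1,5,25,50,75,95,99],axis=0).round(1).tolist())
                    ~~~~~~~~~~~~~^^^^^^^^^^^^^^^^^^^^^^^^^^^^^^^^^^^^
    return _quantile_unchecked(
        a, q, axis, out, overwrite_input, method, keepdims, weights)
    return _ureduce(a,
                    func=_quantile_ureduce_func,
    ...<5 lines>...
                    overwrite_input=overwrite_input,
                    method=method)
    r = func(a, **kwargs)
    result = _quantile(arr,
                       quantiles=q,
    ...<2 lines>...
                       out=out,
                       weights=wgt)
    slices_having_nans = np.isnan(arr[-1, ...])
                                  ~~~^^^^^^^^^
IndexError: index -1 is out of bounds for axis 0 with size 0
```

View pics/w35.png

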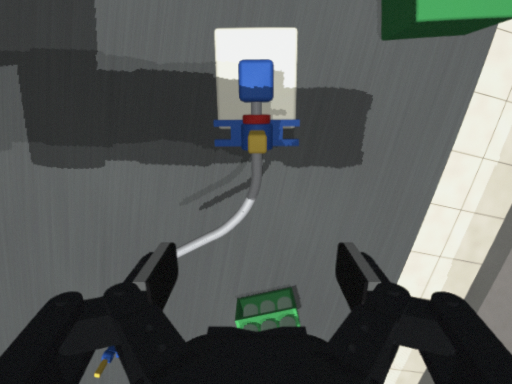

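View pics/s2z.png

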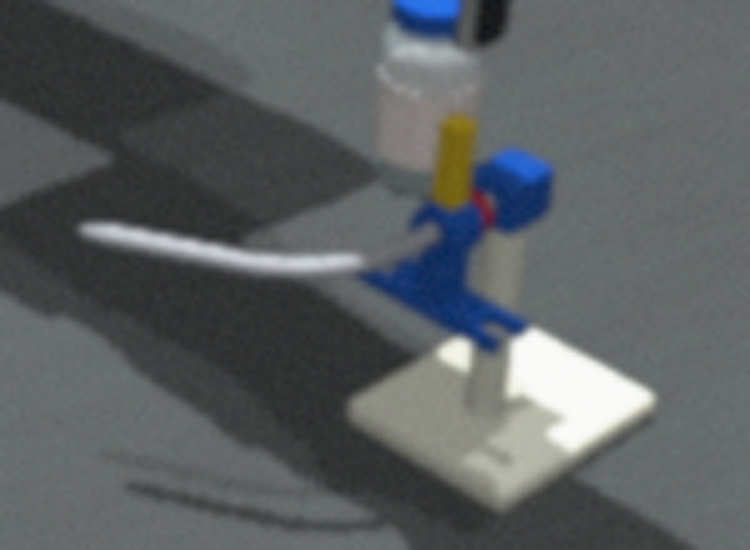

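View pics/t2.png

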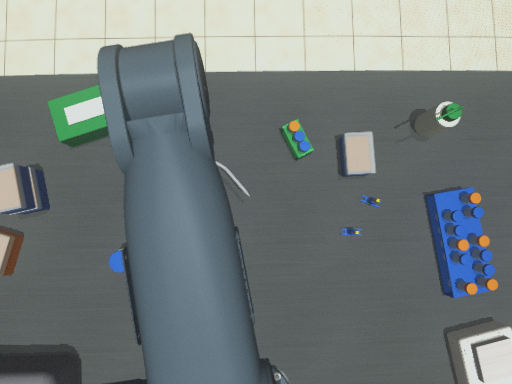

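```bash
python3 - <<'E'
from h import *
for tag,cols in (('w35',(249,252,264,266)),('w34',(247,266))):
    c=load(tag)
    for col in cols:
        print(tag,col,[tuple(map(int,c['image'][r,col]))+(r,) for r in (range(112,142) if tag=='w35' else range(196,232))][::2])
c=load('w35'); P,u,v=cloud(c); b=c['image'][v,u].astype(int); p,y,_=pose()
d=np.array([.2039,-.979]); n=np.array([.979,.2039])  # d: out from the post
red=(b[:,2]>b[:,1]+50)&(b[:,2]>b[:,0]+50)&(P[:,2]>135)&(np.hypot(P[:,0]-670,P[:,1]-165)<30)
bl=(b[:,0]>b[:,2]+40)&(P[:,2]>150)&(P[:,2]<175)&(np.hypot(P[:,0]-673,P[:,1]-150)<22)
ye=(b[:,0]<90)&(b[:,2]>b[:,0]+60)&(P[:,2]>196)&(np.hypot(P[:,0]-673,P[:,1]-150)<22)&~red
o=np.array([673.4,150.])
for nm,m in(('red',red),('sleeve',bl),('lugtop',ye)):
    s=(P[m,:2]-o)@d; l=(P[m,:2]-o)@n; print(nm,m.sum(),'along',np.percentile(s,[1,5,50,95,99]).round(2),'lat',np.percentile(l,[2,98]).round(2).tolist(),'z',np.percentile(P[m,2],[2,50,98]).round(1))
E
```

```text
w35 249 [(135, 147, 148, 112), (89, 98, 118, 114), (25, 27, 105, 116), (26, 28, 107, 118), (28, 29, 108, 120), (25, 27, 105, 122), (72, 37, 44, 124), (100, 52, 27, 126), (99, 50, 26, 128), (90, 56, 41, 130), (53, 70, 73, 132), (40, 82, 94, 134), (46, 107, 124, 136), (49, 111, 129, 138), (49, 111, 127, 140)]
w35 252 [(92, 90, 89, 112), (71, 69, 90, 114), (23, 27, 109, 116), (23, 25, 109, 118), (29, 31, 113, 120), (29, 29, 110, 122), (74, 41, 50, 124), (103, 53, 27, 126), (105, 56, 31, 128), (68, 71, 73, 130), (31, 77, 92, 132), (35, 89, 103, 134), (48, 116, 133, 136), (51, 119, 137, 138), (52, 120, 139, 140)]
w35 264 [(134, 147, 147, 112), (82, 91, 116, 114), (23, 24, 106, 116), (24, 27, 106, 118), (23, 27, 104, 120), (28, 26, 99, 122), (75, 38, 39, 124), (100, 50, 24, 126), (101, 53, 28, 128), (89, 59, 44, 130), (51, 74, 82, 132), (43, 87, 101, 134), (52, 116, 134, 136), (53, 120, 139, 138), (53, 119, 137, 140)]
w35 266 [(131, 143, 145, 112), (86, 94, 118, 114), (21, 24, 101, 116), (17, 19, 97, 118), (20, 21, 97, 120), (25, 23, 93, 122), (78, 42, 35, 124), (97, 48, 24, 126), (99, 51,
[... 422 characters left out ...]
, 224), (107, 56, 29, 226), (74, 76, 79, 228), (33, 81, 93, 230)]
w34 266 [(56, 32, 68, 196), (18, 19, 80, 198), (20, 20, 82, 200), (15, 17, 81, 202), (17, 18, 84, 204), (28, 30, 110, 206), (27, 30, 115, 208), (23, 27, 113, 210), (28, 31, 114, 212), (24, 25, 110, 214), (36, 28, 90, 216), (86, 46, 28, 218), (106, 53, 26, 220), (108, 56, 27, 222), (109, 56, 28, 224), (106, 53, 25, 226), (76, 72, 74, 228), (41, 83, 95, 230)]
red 205 along [-19.67 -19.64 -16.27 -13.56 -12.83] lat [-12.13, 9.44] z [157.8 163.  165.5]
sleeve 409 along [-11.68 -11.09  -4.91   8.68  10.46] lat [-15.2, 13.5] z [154.  160.8 165.8]
lugtop 320 along [-7.13 -6.6  -0.79  5.23  5.96] lat [-6.37, 5.39] z [208.6 210.4 211.7]
```

View pics/w35z.png

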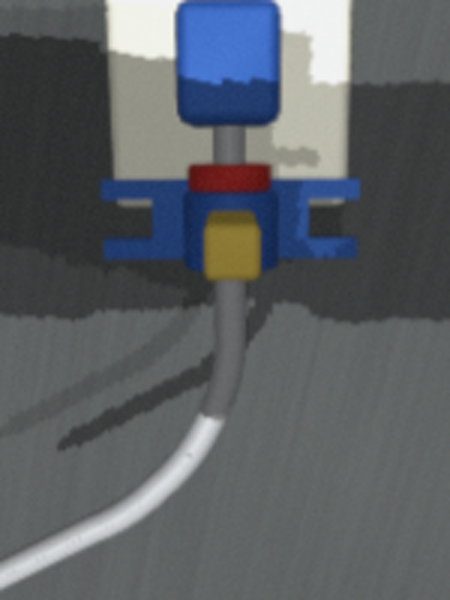

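```bash
python3 -c "
from h import *
rep(); print(job.close_job())"
```

```text
t 22.67 p [683.67 100.2  268.45] yaw 11.8 tilt 0.0001 -0.0009 F [ 0.17 -1.19 -0.12] T [ 0.031 -0.031  0.007] gap 1.003
the job is handed in; nothing more can be done
None
```

The holder is on the straight root of the rail with its sleeve against the red stop. It is released and hanging lug up, and I handed the job in at about 22.7 s. `job.close_job()` gives no verdict, so success rests on my own checks below.

**What I did:**
- I gripped the large holder by its lug and threaded it over the nose.
- I followed the rail using the centre line seen by the wrist camera, in steps of 9 mm or less round the bend, checking force and picture after each.
- I pressed the sleeve lightly onto the stop, eased off, released it and lifted clear.

**Forces:** These are wrist readings taken between moves, so short peaks during a move were not recorded.
- **Free arm:** the highest reading was about 6 N (5.6 N of it vertical, including about 1 N of holder weight). It came just after threading, because the sleeve was about 1 mm too high. Lowering it cleared the contact.
- **Bend:** contact stayed at roughly 1 to 1.5 N.
- **Stop:** the highest reading was about 7 N, against a limit of 30 N.

**Last checks:**
- **Seating:** the pictures show sleeve and stop touching with no visible gap, and the lug is upright. The depth readings put their edges about 1.1 mm apart, which is within the 1.5 mm limit and about the error of that reading.
- **Bystanders:** the rack and box look unmoved in the last top view. The arm mostly hid the bottle there, but it was visible and upright in the scene view.
- **Robot:** the gripper is open and clear of everything.

**Disagreement:** my first centre line was up to about 1 mm off near the root end of the bend. I corrected it from closer views before the sleeve got there.

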